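# Measure a trial lens's front curve with the lens measure

## Task

Lay the loose red-tabbed trial lens, curved face still up, flat in the recess of the grey rest that fits it, and let go of it without dropping it. Then take the brass lens measure out of its walnut stand, set its three points upright across the middle of the glass and press gently until the sprung centre pin is pushed in and both outer feet bear on the lens; finish while still holding the measure pressed there, steady, so that the dial can be read. Leave the turntable, the occluder and the retinoscopy rack alone.

Things in the scene. Friction and masses are not known exactly. Their poses are not given: they have to be found in the camera images.
- trial_lens_mid (a point): the trial lens: 38 mm over its chrome rim, rim 8 mm high, lying flat with its clear curved glass up, which rises 2 mm above the rim at the middle (10 mm above the underside). A red tab (10 mm long, 9 wide, 3 thick, in the rim's upper half) sticks out along its +x. Point: on the axis, half-way up the rim (4 mm above the underside); +z up through the curved face. About 22 g
- lens_rest: grey moulded lens rest, fixed: a block 76 mm (its x) by 134 mm (its y) by 14 mm high with two round flat-floored recesses in its top, each 3 mm deep. Origin: centre of its underside, z up. May stand at any yaw
- small_recess (a point): centre of the floor (11 mm above the table) of the recess that fits the trial lens: 44 mm across, 3 mm deep, centred at y = -38 mm in the rest's frame. The lens may lie in it at any yaw; its tab passes over the rest's top
- large_recess (a point): centre of the floor of the other recess, 61 mm across, for spectacle-lens blanks: too large for the trial lens; centred at y = +27 mm in the rest's frame
- measure_stand: walnut stand of the lens measure, fixed: 40 mm (x) by 62 mm (y), 27 mm high, with a slot in its top in which the measure's neck stands with 1 mm play. The measure lifts straight up out of it (9 mm before its neck is clear, 21 mm before its pin is). Origin: centre of its underside, same yaw as the measure
- measure_mid (a point): centre of the brass lens measure's round dial case, 48 mm in diameter, 16 mm thick, standing on edge; 44 mm above the tips of the two outer feet and, in the stand, 54 mm above the table. x: through the 16 mm thickness, dial towards +x (grasp across this thickness, on the flat faces); y: along the line of the three points; z: up
- feet_mid (a point): point half-way between the tips of the measure's two outer feet, 44 mm straight below the case's centre; same axes as measure_mid
- foot_left: left outer foot, a fixed steel point 3.6 mm thick with a round tip, 10 mm to the measure's +y from its middle. Origin: its tip
- foot_right: right outer foot, the same, 10 mm to the measure's -y. Origin: its tip
- pin (a joint): travel (m) of the sprung centre pin into the measure: 0 when free, when its tip stands out 4 mm below the outer feet; grows as it is pushed in, about 0.0044 when both feet bear on the curved glass, at most 0.0065. The spring takes 1 N to start and about 2.8 N at that point
- lens_measure: the lens measure as a whole, about 0.14 kg: dial case, below it a neck (15 by 34 mm, 8 to 22 mm above the feet's tips) and three steel points; a small loop on top reaches 84 mm above the feet's tips. Origin half-way between the tips of its outer feet, axes as measure_mid
- turntable_base: bystander: dark round foot of the lens turntable, 110 mm across, fixed. Origin: centre of its underside; the turntable on it is a cast-aluminium disc 160 mm across with four upright trial lenses in notches, 75 mm high in all
- occluder: bystander: bone-coloured plastic occluder lying flat, a 56 mm disc centred 85 mm to its +x and a handle back to 71 mm on its -x, up to 8 mm high. Origin: under the middle of the handle
- retinoscopy_rack: bystander: retinoscopy lens rack lying flat, a black bar 40 mm wide with seven small lenses reaching 200 mm to its +x, and a walnut handle back to 185 mm on its -x, up to 16 mm high. Origin: on its underside
- turntable_lens (a point): bystander: centre of one of the four upright lenses on the turntable, 55 mm out from its axis and 46 mm above the table; the turntable turns freely if touched; leave it as it is
Not all that is in view belongs to the job. Of the things shaped like the measure_stand, the walnut one is meant.

How it is judged (in metres and radians):
On the way, in this order (a step that is already met when the one before it is completed fails the run):
1. the trial lens lies flat, curved face up, in the small recess and is let go (horizontal distance between trial_lens_mid and small_recess below 0.005 m and z of trial_lens_mid in the frame of small_recess below 0.0055 m and angle between trial_lens_mid's own z axis and vertical below 0.06 rad and contact force between the fingers and trial_lens below 0.05 N and linear speed of trial_lens below 0.02 m/s), for 0.2 s.
2. the lens measure is taken out of its stand by the gripper, its pin still free (z of feet_mid in the frame of measure_stand above 0.032 m and contact force between the fingers and lens_measure above 1 N and value of joint pin below 0.001 m), for 0.1 s.
At the end, for the whole second after the job is handed in: The gripper still holds the measure still, upright within 5 deg, within 5 mm of the lens's middle; pin in over 3.6 mm, each foot over 0.3 N on the lens, under 30 N in all; the lens flat (3.4 deg), curved face up, on the small recess's floor (centre within 5 mm), not touched by fingers (value of joint pin above 0.0036 m and contact force between each of foot_left, foot_right and trial_lens above 0.3 N and contact force between lens_measure and trial_lens below 30 N and contact force between lens_measure and lens_rest below 0.1 N and angle between measure_mid's own z axis and vertical below 0.09 rad and horizontal distance between feet_mid and trial_lens_mid below 0.005 m and contact force between the fingers and lens_measure above 1 N and linear speed of lens_measure below 0.01 m/s and horizontal distance between trial_lens_mid and small_recess below 0.005 m and z of trial_lens_mid in the frame of small_recess below 0.0055 m and angle between trial_lens_mid's own z axis and vertical below 0.06 rad and contact force between the fingers and trial_lens below 0.05 N); the arm keeps its last pose, push and grip.
It fails at once if the lens is pressed hard with the measure (over 45 N) (contact force between lens_measure and trial_lens above 45 N).
It fails at once if the trial lens is let fall (loose more than 20 mm above the floor of its recess) (height (world z) of trial_lens_mid above 0.035 m and contact force between the fingers and trial_lens below 0.01 N).
It fails at once if the turntable is turned (distance of turntable_lens from where it was at the start of the episode above 0.015 m).
It fails at once if the occluder is moved (distance of occluder from where it was at the start of the episode above 0.015 m).
It fails at once if the retinoscopy rack is moved (distance of retinoscopy_rack from where it was at the start of the episode above 0.015 m).
It also fails if it takes over 66 s, if anything falls off the work surface, if the arm or the gripper's body presses on something with over 40 N, if the wrist force passes 120 N, or if a joint passes its speed limit or range.

## Robot

A 6-joint arm with a two-finger parallel gripper is mounted at the origin on the work surface. World frame = base frame: x ahead of the robot, y to its left, z up, the work surface at z = 0. Lengths are in m, angles in degrees, forces in N, time in s.
With the tool pointing down it reaches from about 0.25 to 0.725 m from the base axis. Payload 9.7 kg.
Tool frame: the origin (TCP) lies between the finger pads; the fingertips stand 11 mm ahead of it and the grasp point (between the pads) lies 8 mm behind it; z points along the fingers, x is the direction in which the jaws open and shut, and the axes are right-handed (so a half turn about z gives the same grasp; the last joint's range is limited). The gripper opens to 85 mm and grips with 20 to 120 N. Pads are 22 mm wide; open, the fingers measure 114 mm over their backs; the gripper's body (76 mm by 85 mm) begins 54 mm behind the grasp point. The pads swing forward as they close: fully open they stand 13 mm farther back than shut.
Start: joints at [-66.864, 4.979, 10.078, 95.1, 0, 90], TCP at [0.216, -0.506, 0.211] pointing down, gripper open.
Joint ranges: [-179.16, 179.16], [-48.56, 103.87], [-65.8, 70.77], [-126.05, 130.52], [-82.76, 87.17], [-180, 180]. Speed limits (degrees/s): [127.2, 127.2, 147.25, 180, 180, 180].

## Interface

Orientations are given as [roll, pitch, yaw] about the fixed x, y, z axes, in that order (R = Rz(yaw) Ry(pitch) Rx(roll)).
In Python, from workcell import get_obs, camera, job_done, spotter gives the robot as it stands.
- The arm moves only by the tool play_rows, never from a script. Its argument "rows" is a list of rows, each a list of 3 entries, a list of its own where there are three numbers: the closure, from 0 (fully open) to 1 (shut), then the shift along the tool's x, y, z in cm, then the turn, a rotation vector about the tool's x, y, z in degrees. In form: [[claw, [x, y, z], [wx, wy, wz]], ...]. A call has 1 to 12 rows; each row shifts and turns the pose as measured when the row begins, along the tool's axes as they then stand; what a row does not reach is not made up. A row lasts 1/10 s, in which the tool goes at most 50 mm and 8.59 degrees, less where a joint would pass 70% of its speed; a pose out of reach is approached as far as the arm can. A call is refused whole if a number of a shift passes 5 or a number of a turn 8.59, either way. A call with a gripper value outside its range is refused whole. The fingers move at their own pace and stop on an object; "newtons" is the grip in N (left out, the last holds). Time passes only in rows, so rows that do not move let the fingers close. It gives the time, the measured TCP pose, the force and the opening at its end, in the units of the state.
- get_obs(): the state, without advancing time (a new reading comes with each control period).
- camera(name): name is "side" or "top"; returns a dict with "img" (400x640x3 uint8, red, green, blue), "intrinsics" (3x3 intrinsics, pixels), "k1" (the pictures are not rectified: a ray, as slopes to the right and down, at radius r is drawn at 1 + k1 r^2 times it, then the intrinsics apply), "xyz" and "orientation" of the camera in the world. Camera axes: x right, y down, z forward; pixel columns grow to the right and rows downward; lengths in m; the calibration is good to about 2 mm. A picture is of the moment at which its call begins. There is no depth.
- job_done(): hands the job in, once; it reports no verdict.
Trained networks look in a picture, given as the dict that the camera call returned (one of the last four; its "shot" number tells which), for a name from the list of things; names that differ only in an ending like _2 or _b are one class to them, and where a whole thing is asked for, a point or a joint stands for the part that bears it (a point fixed in the world has none). Each returns a list of dicts, best first, with "confidence" (0 to 1); they miss things now and then, are a little off and sometimes report something else, mostly with a low value. They report only what shows in the picture. A call takes as long as a camera call. They do not tell look-alikes from the thing itself.
- spotter.spot_in(picture, thing): "point" ([x, y, z] in m, in world coordinates, good to about 4 mm: the middle of the surface that is visible of it).
- spotter.trace(picture, thing): "pixels" (400x640 bool, what is visible of it).
The state is a dict: "time": time; "q": joint angles; "qd": joint speeds; "joint_efforts": joint torques, N m; "ee_pos": TCP position; "tcp_rot": TCP orientation; "wrist_force": force on the tool from outside, world axes, zero at the start; "torque": the same for the moment, N m; "opening": finger opening in m.
Only numpy, scipy, OpenCV 4.12 (cv2) and the standard library are available. Lean on these libraries where they do the work, as an engineer would, in place of code of your own. Each camera call takes 0.05 s, during which the arm holds its last target.

## Working session

There is one attempt and no reset: what is moved stays moved. The work goes in short steps, Python scripts to look and compute and a tool call to move; the robot and the scene stay as the last step left them, time stands still between calls to the robot, and variables do not carry over. Pictures are saved under pics/ and viewed, and the job is handed in when it is done.

Besides the shell and the picture viewer there is one more tool, called after "Emit:" as name(argument=value, ...), one argument or row to a line, values as JSON. play_rows: Moves the arm, as the interface text tells. Its arguments: {"type":"object","properties":{"rows":{"type":"array","items":{"type":"array"}},"newtons":{"type":"number"}},"required":["rows"]}

```bash
ls; mkdir -p pics; python3 - <<'E'
from workcell import get_obs, camera, spotter
import cv2,numpy as np
print(get_obs())
for n in ["side","top"]:
    c=camera(n); cv2.imwrite(f"pics/{n}0.png",c["img"][:,:,::-1]); print(n,c["intrinsics"],c["k1"],c["xyz"],c["orientation"],c["shot"])
    for t in ["trial_lens_mid","lens_rest","measure_stand","measure_mid","lens_measure","turntable_base","occluder","retinoscopy_rack"]:
        for d in spotter.spot_in(c,t): print(n,t,np.round(d["point"],4),round(d["confidence"],2))
E
```

```text
pics
{'time': 0.0, 'q': array([-6.68616856e+01,  5.01080605e+00,  1.00337810e+01,  9.51006633e+01,
        3.87070951e-04,  8.99994686e+01]), 'qd': array([ 0.01531626,  0.03012298,  0.0400585 ,  0.03827922, -0.01282637,
       -0.02232799]), 'joint_efforts': array([ 2.56618318e-03, -5.20385563e+01,  4.64808404e+01,  1.63501682e-02,
        1.66265731e-04,  1.77231550e-05]), 'ee_pos': array([ 0.21601939, -0.50550813,  0.20987989]), 'tcp_rot': array([-1.79999612e+02,  7.76882725e-02, -6.68611542e+01]), 'wrist_force': array([0.10238624, 0.36914788, 0.43858515]), 'torque': array([-0.00381535, -0.06381187,  0.00091539]), 'opening': 0.08559694906453222}
side [[496.38554126   0.         321.70386032]
 [  0.         496.38554126 197.68687657]
 [  0.           0.           1.        ]] -0.018244656417390624 [ 0.52771943 -0.79651788  0.6886487 ] [-129.33254096   -1.29778439   -3.89969369] 1
side trial_lens_mid [ 0.4822 -0.295   0.0097] 0.61
side lens_rest [ 0.5674 -0.0197  0.0126] 0.84
side measure_stand [0.5338 0.1537 0.0211] 0.9
side measure_stand [0.5134 0.2511 0.0198] 0.68
side measure_sta
[... 497 characters left out ...]
6]
 [  0.           0.           1.        ]] 0.004566104910378632 [ 0.4193517  -0.01393354  1.26478646] [-171.33346237   -0.5861011   -88.98407224] 2
top trial_lens_mid [ 0.482  -0.2828  0.0079] 0.7
top lens_rest [ 0.5708 -0.0076  0.0198] 0.59
top measure_stand [0.5271 0.164  0.0281] 0.9
top measure_stand [0.4211 0.201  0.0223] 0.85
top measure_stand [0.5071 0.2574 0.0304] 0.81
top measure_mid [0.512  0.2623 0.0708] 0.66
top lens_measure [0.5133 0.2647 0.0712] 0.51
top turntable_base [0.6841 0.258  0.0244] 0.82
top occluder [0.7479 0.075  0.0036] 0.55
top occluder [0.5122 0.2647 0.0714] 0.24
top retinoscopy_rack [ 0.7021 -0.2995  0.0065] 0.86
top retinoscopy_rack [0.6842 0.259  0.0241] 0.17
```

View pics/side0.png

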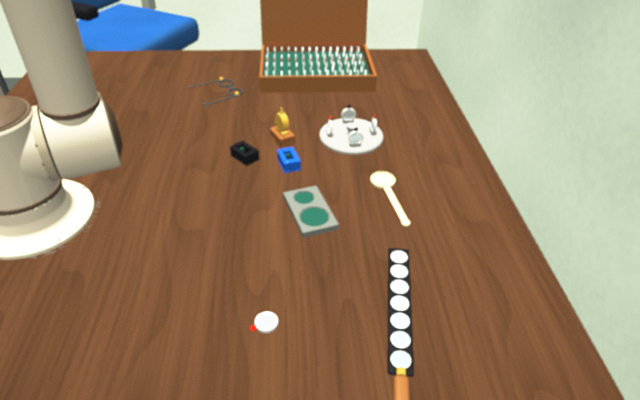

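View pics/top0.png

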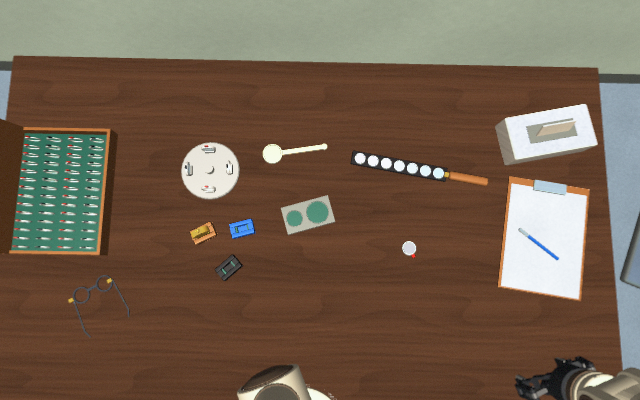

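The side picture shows the loose red-tabbed lens at (266,322), the rest at (310,210) with its small recess at the far end (304,197), and the brass measure in the walnut stand at (283,128). In the top picture:
- **Lens:** the loose lens is at (409,249). The look-alikes are the turntable's lenses around (210,170) and the rack's lenses around (400,165).
- **Stands:** the walnut stand with the measure is at (203,233). The blue one at (242,229) and the black one at (229,267) are decoys.
- **Recesses:** small at (294,218), large at (317,212).

Next I'll take close crops and precise fits.

```bash
cat > h.py <<'E'
import cv2,numpy as np
from scipy.spatial.transform import Rotation as Ro
def cam(c):
    R=Ro.from_euler('xyz',c["orientation"],degrees=True).as_matrix(); return np.array(c["intrinsics"]),c["k1"],np.array(c["xyz"]),R
def proj(c,P):
    K,k,t,R=cam(c); p=(np.atleast_2d(P)-t)@R; s=p[:,:2]/p[:,2:]; s=s*(1+k*(s**2).sum(1,keepdims=True)); return s*K[0,0]+K[:2,2]
def unproj(c,uv,z):
    K,k,t,R=cam(c); d=(np.atleast_2d(uv)-K[:2,2])/K[0,0]; s=d.copy()
    for _ in range(10): s=d/(1+k*(s**2).sum(1,keepdims=True))
    r=np.c_[s,np.ones(len(s))]@R.T; return t+r*((z-t[2])/r[:,2])[:,None]
def crop(c,u,v,w,f,name):
    im=c["img"][v-w*3//4:v+w*3//4,u-w:u+w,::-1]; cv2.imwrite(name,cv2.resize(im,None,fx=f,fy=f,interpolation=cv2.INTER_CUBIC))
E
python3 - <<'E'
from workcell import camera,spotter
from h import *
import pickle
cs={n:camera(n) for n in ["side","top"]}
pickle.dump(cs,open("c0.pkl","wb"))
s,t=cs["side"],cs["top"]
def cc(c,u,v,h): 
    return cv2.resize(c["img"][v-h:v+h,u-h:u+h,::-1],(390,390),interpolation=cv2.INTER_CUBIC)
a=np.vstack([np.hstack([cc(t,409,249,16),cc(t,306,216,34)]),np.hstack([cc(s,264,323,22),cc(s,310,210,32)])])
cv2.imwrite("pics/a.png",cv2.resize(a,(600,600)))
a=np.vstack([np.hstack([cc(t,203,233,18),cc(t,220,245,40)]),np.hstack([cc(s,283,124,24),cc(s,275,140,45)])])
cv2.imwrite("pics/b.png",cv2.resize(a,(600,600)))
for n,c in cs.items():
    for th in ["trial_lens_mid","lens_rest","measure_mid"]:
        for d in spotter.trace(c,th)[:1]:
            m=d["pixels"].astype(np.uint8); cn=max(cv2.findContours(m,0,1)[0],key=cv2.contourArea)
            print(n,th,d["confidence"],m.sum(),cv2.boundingRect(m), cv2.minAreaRect(cn))
            M=cv2.moments(m,True);print(M["m10"]/M["m00"],M["m01"]/M["m00"])
E
```

```text
side trial_lens_mid 0.74 394 (251, 312, 26, 20) ((263.5, 321.5), (19.0, 25.0), 90.0)
264.88578680203045 321.9543147208122
side lens_rest 0.64 1811 (282, 185, 57, 52) ((310.0000305175781, 210.5), (57.24333572387695, 37.11872863769531), 63.43495178222656)
309.70568746548867 210.61016013252348
side measure_mid 0.49 238 (275, 111, 14, 24) ((281.8411560058594, 122.53529357910156), (23.320026397705078, 11.822710990905762), 77.47119140625)
281.57563025210084 122.5546218487395
top trial_lens_mid 0.6 138 (403, 242, 13, 14) ((408.9000244140625, 247.80003356933594), (12.332881927490234, 12.332881927490234), 18.434947967529297)
409.1159420289855 248.02173913043478
top measure_mid 0.72 166 (191, 225, 19, 14) ((200.00003051757812, 231.50001525878906), (9.838699340820312, 18.335756301879883), 63.43495178222656)
200.0722891566265 231.55421686746988
```

View pics/a.png

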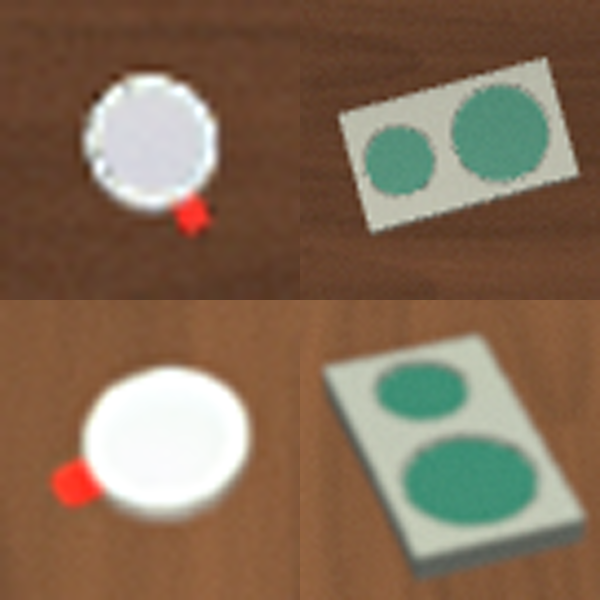

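View pics/b.png

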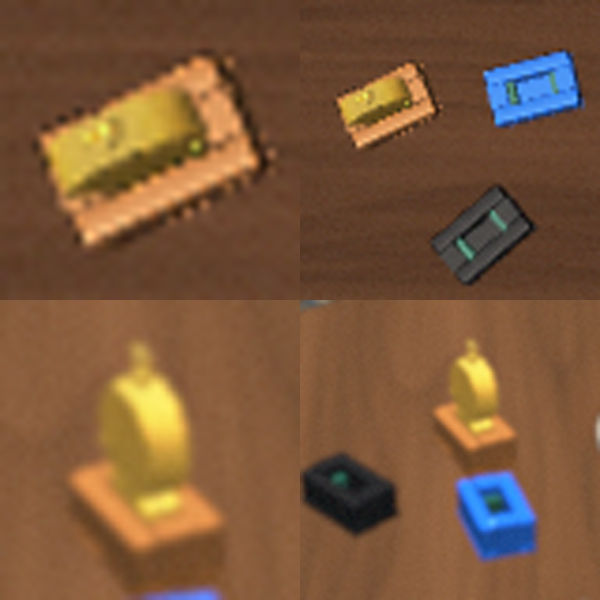

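```bash
cat > fit.py <<'E'
from h import *
from scipy.optimize import minimize
def T(P,x,y,yaw):
    a=np.radians(yaw); c,s=np.cos(a),np.sin(a); P=np.asarray(P,float)
    return np.c_[P[:,0]*c-P[:,1]*s+x,P[:,0]*s+P[:,1]*c+y,P[:,2]]
def box(sx,sy,z0,z1,x0=0,y0=0): return [(x0+i*sx/2,y0+j*sy/2,z) for i in(-1,1) for j in(-1,1) for z in(z0,z1)]
def cyl(r,z0,z1,n=48): return [(r*np.cos(a),r*np.sin(a),z) for a in np.linspace(0,2*np.pi,n,endpoint=False) for z in(z0,z1)]
# dial: axis along x
def dial(zc,r=.024,th=.016,n=48): return [(x,r*np.cos(a),zc+r*np.sin(a)) for a in np.linspace(0,2*np.pi,n,endpoint=False) for x in(-th/2,th/2)]
def render(c,parts,p,S,off,shape):
    im=np.zeros((shape[0]*S,shape[1]*S),np.uint8)
    for P in parts:
        uv=(proj(c,T(P,*p))-off+.5)*S-.5
        h=cv2.convexHull(np.float32(uv)); cv2.fillConvexPoly(im,np.int32(np.round(h*16)),1,shift=4)
    return cv2.resize(im.astype(np.float32),(shape[1],shape[0]),interpolation=cv2.INTER_AREA)
def fit(c,soft,off,parts,p0,S=8):
    off=np.array(off,float)
    f=lambda q:((render(c,parts,(p0[0]+q[0]/1000,p0[1]+q[1]/1000,p0[2]+q[2]),S,off,soft.shape)-soft)**2).sum()
    best=None
    sx=np.array([[0,0,0],[8,0,0],[0,8,0],[0,0,12]])
    for _ in range(3):
        r=minimize(f,sx[0],method='Nelder-Mead',options=dict(initial_simplex=sx,xatol=.02,fatol=.01,maxiter=400)); sx=r.x+np.array([[0,0,0],[3,0,0],[0,-3,0],[0,0,-5]])
    return np.array(p0)+r.x*[.001,.001,1],r.fun
E
python3 - <<'E'
import pickle
from fit import *
cs=pickle.load(open("c0.pkl","rb"))
def sub(c,u,v,h): return c["img"][v-h:v+h,u-h:u+h].astype(float),(u-h,v-h)
rest=[box(.076,.134,0,.014)]
for n,(u,v) in dict(top=(307,216),side=(310,210)).items():
    im,off=sub(cs[n],u,v,40); d=im[...,0]-im[...,2]   # r-b: wood ~ 40+
    wood=np.median(d[:8]); print(n,"wood rb",wood, "min",np.percentile(d,10))
    soft=np.clip((wood-d)/(wood*0.6),0,1)
    soft=(d<wood*0.45).astype(float)
    cv2.imwrite(f"pics/m_{n}.png",cv2.resize(soft*255,(320,320),interpolation=0))
    p,e=fit(cs[n],soft,off,rest,(.57,-.015,-165)); print(n,"rest",p,e,soft.sum(),"recess",T([(0,-.038,.011)],*p))
    # green
    g=((im[...,1]-im[...,0])>25).astype(np.uint8)
    k,lab,st,ce=cv2.connectedComponentsWithStats(g)
    for i in range(1,k):
        if st[i,4]>50: print("  green",st[i,4],unproj(cs[n],ce[i]+off,.011))
lens=[cyl(.019,0,.008)]
for n,(u,v) in dict(top=(409,249),side=(264,323)).items():
    im,off=sub(cs[n],u,v,22); d=im[...,0]-im[...,2]; red=(im[...,0]>180)&(im[...,1]<110)
    w=((im.min(2)>110)&~red).astype(float)
    tab=[( .019,0,.006)]
    r0=np.argwhere(red).mean(0)[::-1]+off
    p,e=fit(cs[n],w,off,lens,(.48,-.29,0)); tp=unproj(cs[n],r0,.0065)[0]
    print(n,"lens",p[:2],e,w.sum(),"tab",tp,"yaw",np.degrees(np.arctan2(tp[1]-p[1],tp[0]-p[0])),np.hypot(*(tp[:2]-p[:2])))
E
```

```text
top wood rb 56.0 min 11.0
top rest [ 5.69237355e-01 -7.80157966e-03 -1.63341084e+02] 19.9775390625 1360.0 recess [[0.55834376 0.0286035  0.011     ]]
  green 364 [[ 0.57715382 -0.03353025  0.011     ]]
  green 187 [[0.55875477 0.02893173 0.011     ]]
side wood rb 77.0 min -11.0
side rest [ 5.71509395e-01 -6.83171889e-03 -1.63601386e+02] 66.010009765625 1855.0 recess [[0.5607813  0.02962247 0.011     ]]
  green 193 [[0.56044309 0.03026891 0.011     ]]
  green 436 [[ 0.57893981 -0.03242781  0.011     ]]
top lens [ 0.48391369 -0.28527725] 4.36767578125 162.0 tab [ 0.46352265 -0.29675928  0.0065    ] yaw -150.61650966002446 0.02340152684045924
side lens [ 0.48487877 -0.28416109] 25.430908203125 444.0 tab [ 0.4632922  -0.29739757  0.0065    ] yaw -148.4841748252808 0.025321624175351908[ WARN:0@0.765] global loadsave.cpp:1063 imwrite_ Unsupported depth image for selected encoder is fallbacked to CV_8U.
```

```bash
python3 - <<'E' 2>/dev/null
import pickle
from fit import *
cs=pickle.load(open("c0.pkl","rb"))
def sub(c,u,v,h): return c["img"][v-h:v+h,u-h:u+h].astype(float),(u-h,v-h)
for n,(u,v,h) in dict(top=(203,233,20),side=(283,122,22)).items():
    im,off=sub(cs[n],u,v,h)
    hsv=cv2.cvtColor(np.uint8(im),cv2.COLOR_RGB2HSV)
    print(n, hsv[h-10:h+12:3,h-12:h+12:4].tolist() if 0 else '')
    gold=((hsv[...,0]>20)&(hsv[...,0]<35)&(hsv[...,1]>120)).astype(float)
    allm=(im[...,0]-im[...,2]>(95 if n=='top' else 105)).astype(float)
    yy=np.arange(2*h)+off[1]
    if n=='side': allm[im[...,2]>im[...,0]]=0
    o=np.hstack([im[...,::-1],np.repeat(gold[...,None]*255,3,2),np.repeat(allm[...,None]*255,3,2)])
    cv2.imwrite(f"pics/g_{n}.png",cv2.resize(np.uint8(o),None,fx=6,fy=6,interpolation=0))
    parts=[box(.040,.062,0,.027)]
    ms=[dial(.054),box(.004,.008,.078,.094)]
    for y0 in (-65,-55):
        p,e=fit(cs[n],allm,off,parts+ms,(.51,.258,y0)); print(n,"all",p,e,allm.sum())
    p,e=fit(cs[n],gold,off,ms,(.51,.258,p[2])); print(n,"gold",p,e,gold.sum())
E
```

```text
top 
top all [   0.51425809    0.27537127 -155.55859198] 129.87548828125 263.0
top all [ 0.51384165  0.27562448 24.93543711] 130.119384765625 263.0
top gold [ 0.51296678  0.27390941 19.06963071] 47.43212890625 104.0
side 
side all [0.51347824 0.31688665 0.04139498] 161.410400390625 370.0
side all [ 0.51658443  0.27838444 18.28524982] 181.884033203125 370.0
side gold [ 0.52020997  0.26431333 -1.73851106] 85.068115234375 130.0
```

```bash
python3 -c "
import cv2,numpy as np
a=cv2.imread('pics/g_top.png');b=cv2.imread('pics/g_side.png');b=cv2.resize(b,(a.shape[1],int(b.shape[0]*a.shape[1]/b.shape[1])));cv2.imwrite('pics/g2.png',np.vstack([a,b]))"
```

```text
(no output)
```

View pics/g2.png

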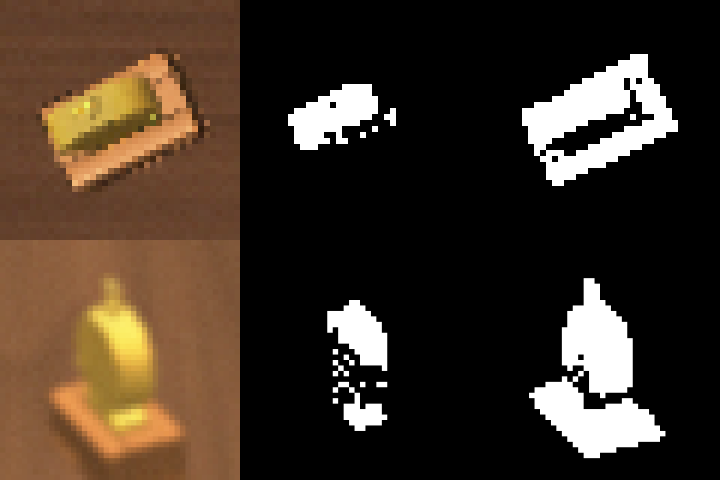

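```bash
cat > fm.py <<'E'
from fit import *
def sub(c,u,v,h): return c["img"][v-h:v+h,u-h:u+h].astype(float),(u-h,v-h)
def fitm(cs,tag="x"):
  outs=[]
  for n,(u,v,h) in dict(top=(203,233,20),side=(283,122,22)).items():
    im,off=sub(cs[n],u,v,h)
    allm=(im[...,0]-im[...,2]>(80 if n=='top' else 100)).astype(np.uint8)
    allm=cv2.morphologyEx(np.pad(allm,6),cv2.MORPH_CLOSE,np.ones((5,5),np.uint8))[6:-6,6:-6]
    k,lab,st,ce=cv2.connectedComponentsWithStats(allm); allm=(lab==1+np.argmax(st[1:,4])).astype(float)
    top=box(.040,.062,.026,.027)
    ms=[dial(.054),box(.015,.034,.027,.032),box(.004,.008,.078,.094)]
    for y0 in (20,28):
        p,e=fit(cs[n],allm,off,[top]+ms,(.511,.262,y0)); print(n,"all",p,e,allm.sum())
    r=render(cs[n],[top]+ms,p,8,np.array(off,float),allm.shape)
    o=np.uint8(im[...,::-1]).copy(); o=cv2.resize(o,None,fx=8,fy=8,interpolation=0)
    cn=cv2.findContours(cv2.resize((r>.5).astype(np.uint8),None,fx=8,fy=8,interpolation=0),0,1)[0]; cv2.drawContours(o,cn,-1,(0,255,0),1); outs.append(cv2.resize(o,(380,380)))
  cv2.imwrite(f"pics/o_{tag}.png",np.hstack(outs))
E
python3 - <<'E' 2>/dev/null
import pickle
from fm import *
fitm(pickle.load(open("c0.pkl","rb")))
E
```

```text
top all [ 0.51257732  0.27276048 25.3084657 ] 20.123291015625 361.0
top all [ 0.51258161  0.27267763 25.24845224] 20.12646484375 361.0
side all [ 0.5155534   0.27477256 27.38177689] 29.225341796875 424.0
side all [ 0.51559516  0.27453795 27.85574295] 28.989501953125 424.0
```

View pics/o_x.png

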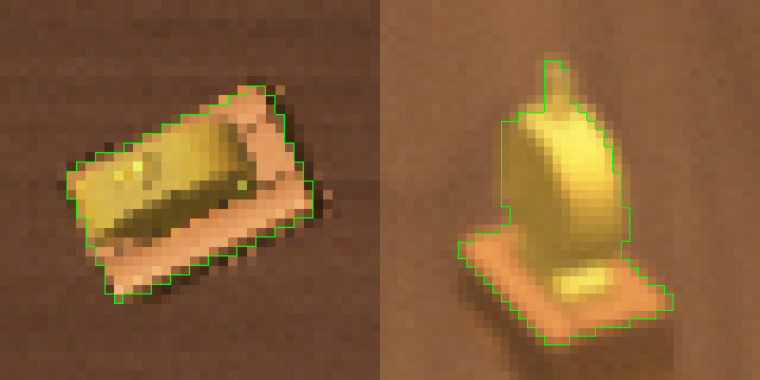

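The fits from the two cameras agree within about 3 mm:

| Thing | x (m) | y (m) | Yaw |
|---|---|---|---|
| Loose lens | 0.4844 | -0.2848 | tab at about -150° |
| Small recess | 0.5595 | 0.0292 | – |
| Measure and stand | 0.514 | 0.2737 | about 26° |

The green overlays match the pictures, so I'll move above the loose lens now.

Emit:
play_rows(
  rows=[
    [0.4, [-1, -3.3, 1], [0, 0, -0.7]],
    [0.4, [-1, -3.3, 1], [0, 0, -0.7]],
    [0.4, [-1, -3.3, 1], [0, 0, -0.7]],
    [0.4, [-1, -3.3, 1], [0, 0, -0.7]],
    [0.4, [-1, -3.3, 1], [0, 0, -0.7]],
    [0.4, [-1, -3.3, 1], [0, 0, -0.7]],
    [0.4, [-1, -3.3, 1], [0, 0, -0.7]],
    [0.4, [-1, -3.3, 1], [0, 0, -0.7]],
    [0.4, [-1, -3.3, 1], [0, 0, -0.7]],
    [0.4, [-1, -3.3, 1], [0, 0, -0.7]],
    [0.4, [0, 0, 0], [0, 0, 0]],
  ],
  newtons=30,
)

```text
time: 2.4
ee_pos: [0.476, -0.2621, 0.1063]
tcp_rot: [180.0, -0.2, -59.8]
wrist_force: [0.0, -0.0, -0.5]
opening: 0.0511
```

```bash
cat > d.py <<'E'
# usage: d.py x y z yaw -> remaining tool shift cm, turn deg
import sys
from workcell import get_obs
from h import *
o=get_obs(); R=Ro.from_euler('xyz',o["tcp_rot"],degrees=True)
x,y,z,yaw=map(float,sys.argv[1:5])
G=Ro.from_euler('xyz',[180,0,yaw],degrees=True)
print("shift cm",np.round(R.inv().apply(np.array([x,y,z])-o["ee_pos"])*100,2),"turn",np.round((R.inv()*G).as_rotvec(degrees=True),2))
print("pos",np.round(o["ee_pos"],4),"rot",np.round(o["tcp_rot"],2),"F",np.round(o["wrist_force"],2),"op",round(o["opening"],4),"t",o["time"],"q",np.round(o["q"],1))
E
python3 d.py .4844 -.2848 .06 -60
```

```text
shift cm [2.37 0.42 4.64] turn [ 0.02 -0.16  0.19]
pos [ 0.476  -0.2621  0.1063] rot [ 1.7998e+02 -1.6000e-01 -5.9810e+01] F [ 0.03 -0.01 -0.49] op 0.0511 t 2.4 q [-2.88e+01  3.10e+00 -3.40e+00  8.33e+01 -1.00e-01  1.21e+02]
```

Emit:
play_rows(
  rows=[
    [0.4, [1.2, 0.2, 1.5], [0, 0, 0]],
    [0.4, [1.2, 0.2, 1.5], [0, 0, 0]],
    [0.4, [0, 0, 1.0], [0, 0, 0]],
    [0.4, [0, 0, 0.3], [0, 0, 0]],
    [0.4, [0, 0, 0], [0, 0, 0]],
    [0.4, [0, 0, 0], [0, 0, 0]],
  ],
)

```text
time: 3.0
ee_pos: [0.4834, -0.2891, 0.0589]
tcp_rot: [179.9, -0.1, -60.0]
wrist_force: [0.5, -0.8, -0.4]
opening: 0.0511
```

```bash
python3 d.py .4844 -.2848 .016 -60
python3 - <<'E'
from workcell import camera
from h import *
s,t=camera("side"),camera("top")
o=[]
for c in(s,t):
    u,v=proj(c,[.4844,-.2848,.03])[0].astype(int); o.append(cv2.resize(c["img"][v-40:v+40,u-40:u+40,::-1],(390,390),interpolation=2))
cv2.imwrite("pics/l1.png",np.hstack(o))
E
```

```text
shift cm [-0.33 -0.32  4.29] turn [ 0.1  -0.09  0.01]
pos [ 0.4834 -0.2891  0.0589] rot [ 1.799e+02 -9.000e-02 -5.999e+01] F [ 0.49 -0.81 -0.42] op 0.0511 t 3.0 q [-3.080e+01  6.500e+00 -5.100e+00  7.840e+01 -1.000e-01  1.192e+02]
```

View pics/l1.png

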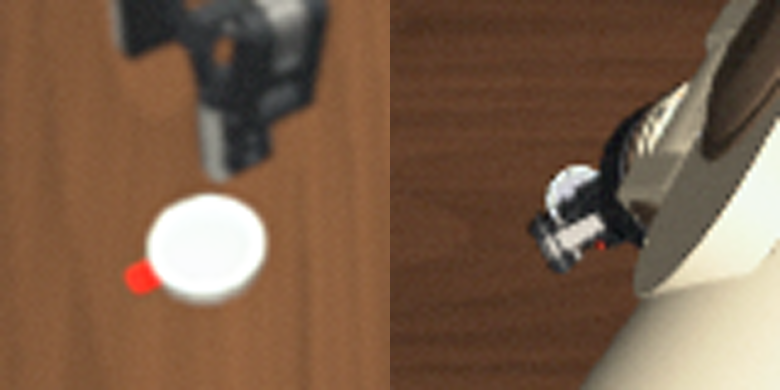

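The left crop shows the fingers astride the lens, with the lens centre at about (207,245) and the tab at (143,277), pointing between the jaws. I'll descend now.

Emit:
play_rows(
  rows=[
    [0.4, [-0.3, -0.3, 1.2], [0, 0, 0]],
    [0.4, [0, 0, 1.2], [0, 0, 0]],
    [0.4, [0, 0, 0.8], [0, 0, 0]],
    [0.4, [0, 0, 0.3], [0, 0, 0]],
    [0.4, [0, 0, 0], [0, 0, 0]],
    [0.4, [0, 0, 0], [0, 0, 0]],
  ],
)

```text
time: 3.7
ee_pos: [0.485, -0.2842, 0.0216]
tcp_rot: [179.9, -0.2, -59.9]
wrist_force: [-0.4, 1.1, 1.1]
opening: 0.0514
```

```bash
python3 d.py .4844 -.2848 .016 -60
python3 - <<'E'
from workcell import camera
from h import *
s=camera("side")
u,v=proj(s,[.4844,-.2848,.02])[0].astype(int); cv2.imwrite("pics/l2.png",cv2.resize(s["img"][v-30:v+30,u-40:u+40,::-1],(640,480),interpolation=2))
E
```

```text
shift cm [0.02 0.08 0.56] turn [ 0.06 -0.17  0.08]
pos [ 0.485  -0.2842  0.0216] rot [ 1.7994e+02 -1.7000e-01 -5.9920e+01] F [-0.44  1.11  1.08] op 0.0514 t 3.7 q [-3.030e+01  7.100e+00 -8.600e+00  7.420e+01 -1.000e-01  1.196e+02]
```

View pics/l2.png

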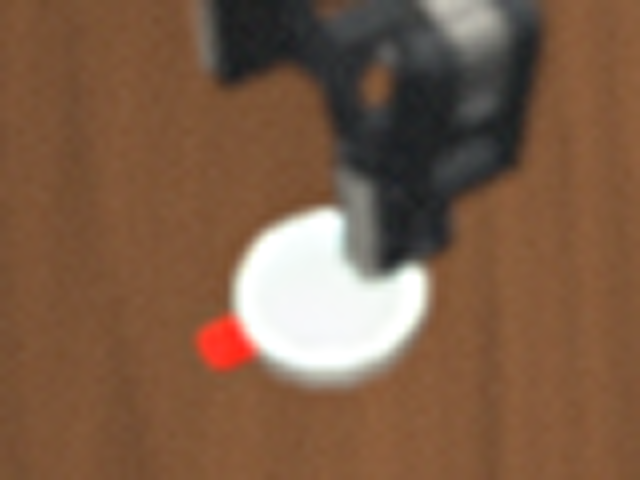

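```bash
python3 - <<'E'
from workcell import camera
from h import *
s=camera("side")
u,v=proj(s,[.4844,-.2848,.02])[0].astype(int)
a=np.radians(-60);X=np.array([np.cos(a),np.sin(a),0]);Y=np.array([np.sin(a),-np.cos(a),0]);C=np.array([.485,-.2842,0])
for z in (.0106,.0156,.0206,.03,.04):
    for sg in(1,-1): print(z,sg,((proj(s,np.array([C+sg*X*.0257+k*Y*.011+[0,0,z] for k in(-1,1)]))-[u-40,v-30]+.5)*8-.5).round().tolist())
print("lens",((proj(s,np.array([.4844,-.2848,.008]))-[u-40,v-30]+.5)*8-.5))
E
```

```text
0.0106 1 [[438.0, 337.0], [343.0, 386.0]]
0.0106 -1 [[316.0, 168.0], [224.0, 213.0]]
0.0156 1 [[437.0, 322.0], [342.0, 372.0]]
0.0156 -1 [[315.0, 153.0], [222.0, 198.0]]
0.0206 1 [[436.0, 307.0], [341.0, 357.0]]
0.0206 -1 [[313.0, 138.0], [220.0, 183.0]]
0.03 1 [[435.0, 279.0], [339.0, 328.0]]
0.03 -1 [[311.0, 109.0], [217.0, 155.0]]
0.04 1 [[433.0, 248.0], [336.0, 297.0]]
0.04 -1 [[309.0, 78.0], [214.0, 124.0]]
lens [[326.87352222 284.6233913 ]]
```

The near fingertip appears higher in the picture than predicted, at about (375,277) in the crop. I'll take a wider look before going on.

```bash
python3 - <<'E'
from workcell import camera
from h import *
s=camera("side")
u,v=270,290
im=cv2.resize(s["img"][v-75:v+75,u-100:u+100,::-1],(800,600),interpolation=2)
a=np.radians(-60);X=np.array([np.cos(a),np.sin(a),0]);Y=np.array([np.sin(a),-np.cos(a),0]);C=np.array([.485,-.2842,0])
for z,col in((.0106,(0,0,255)),(.0296,(0,255,0)),(.0836,(255,255,0))):
    for sg in(1,-1):
        p=((proj(s,np.array([C+sg*X*.0257+k*Y*.011+[0,0,z] for k in(-1,1)]))-[u-100,v-75]+.5)*4-.5).astype(int)
        cv2.line(im,tuple(map(int,p[0])),tuple(map(int,p[1])),col,2)
cv2.imwrite("pics/l3.png",im)
E
```

```text
(no output)
```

View pics/l3.png

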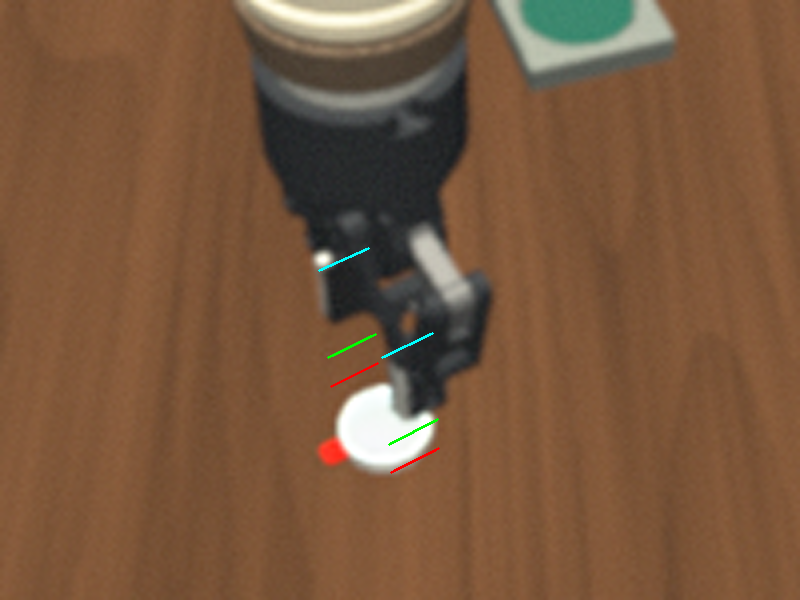

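```bash
python3 - <<'E'
from workcell import camera
from h import *
s=camera("top")
u,v=proj(s,[.485,-.2842,.02])[0].astype(int)
im=cv2.resize(s["img"][v-38:v+38,u-50:u+50,::-1],(800,608),interpolation=2)
a=np.radians(-60);X=np.array([np.cos(a),np.sin(a),0]);Y=np.array([np.sin(a),-np.cos(a),0]);C=np.array([.485,-.2842,0])
for z,col in((.0106,(0,0,255)),(.0296,(0,255,0)),(.0836,(255,255,0))):
    for sg in(1,-1):
        p=((proj(s,np.array([C+sg*X*.0257+k*Y*.011+[0,0,z] for k in(-1,1)]))-[u-50,v-38]+.5)*8-.5).astype(int)
        cv2.line(im,tuple(map(int,p[0])),tuple(map(int,p[1])),col,2)
cv2.imwrite("pics/l4.png",im[:600])
E
```

```text
(no output)
```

View pics/l4.png

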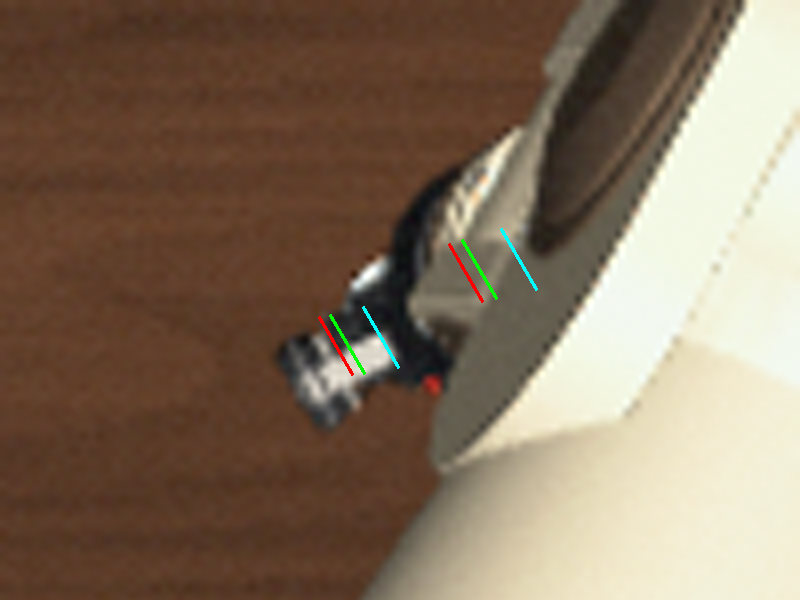

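```bash
python3 - <<'E'
import pickle
from h import *
cs=pickle.load(open("c0.pkl","rb"))
for n in cs:
  print(n,proj(cs[n],[[0,0,0],[.1,0,0],[0,-.1,0],[.216,-.5055,.2],[.216,-.5055,.3]]).round(0).tolist())
t=cs["top"]; im=cv2.resize(t["img"][300:400,480:640,::-1],(800,500),interpolation=2)
R=Ro.from_euler('xyz',[-180,.08,-66.86],degrees=True).as_matrix();C=np.array([.2160,-.5055,.2099])
for z,col in((.011,(0,0,255)),(-.062,(255,255,0))):
  for sg in(1,-1):
    p=((proj(t,np.array([C+R@[sg*.0425,k*.011,z] for k in(-1,1)]))-[480,300]+.5)*5).astype(int)
    cv2.line(im,tuple(map(int,p[0])),tuple(map(int,p[1])),col,2)
cv2.imwrite("pics/t5.png",im)
E
```

```text
side [[32.0, 218.0], [82.0, 216.0], [12.0, 253.0], [-5.0, 390.0], [-49.0, 333.0]]
top [[300.0, 435.0], [301.0, 394.0], [339.0, 435.0], [528.0, 367.0], [552.0, 377.0]]
```

View pics/t5.png

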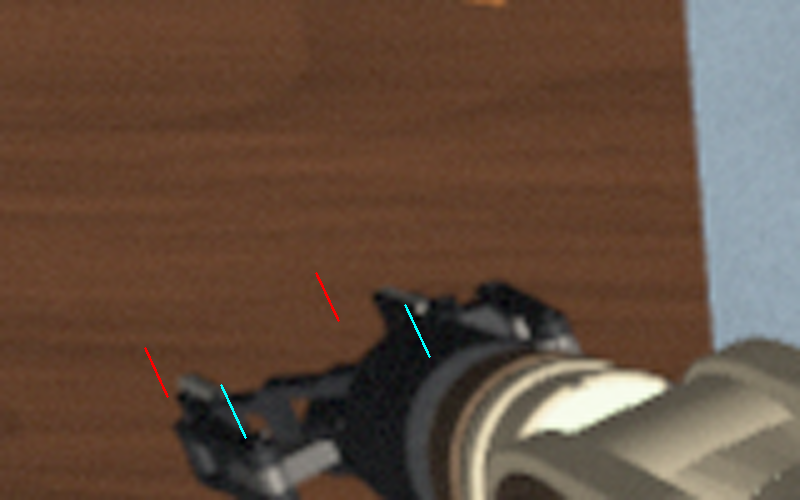

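Emit:
play_rows(
  rows=[
    [0.4, [0, 0.1, 0.2], [0, 0, 0]],
    [0.4, [0, 0, 0.2], [0, 0, 0]],
    [0.4, [0, 0, 0], [0, 0, 0]],
  ],
)

```text
time: 4.2
ee_pos: [0.4847, -0.2852, 0.0184]
tcp_rot: [180.0, -0.3, -59.9]
wrist_force: [-0.0, 0.5, 0.5]
opening: 0.0513
```

```bash
python3 d.py .4844 -.2848 .016 -60
python3 - <<'E'
from workcell import camera
from h import *
s=camera("side")
u,v=270,300
im=cv2.resize(s["img"][v-45:v+45,u-60:u+60,::-1],(800,600),interpolation=2)
cv2.imwrite("pics/l6.png",im)
E
```

```text
shift cm [-0.05  0.    0.24] turn [ 0.   -0.27  0.07]
pos [ 0.4847 -0.2852  0.0184] rot [180.    -0.27 -59.93] F [-0.02  0.47  0.52] op 0.0513 t 4.2 q [-3.040e+01  7.100e+00 -8.900e+00  7.370e+01 -1.000e-01  1.195e+02]
```

View pics/l6.png

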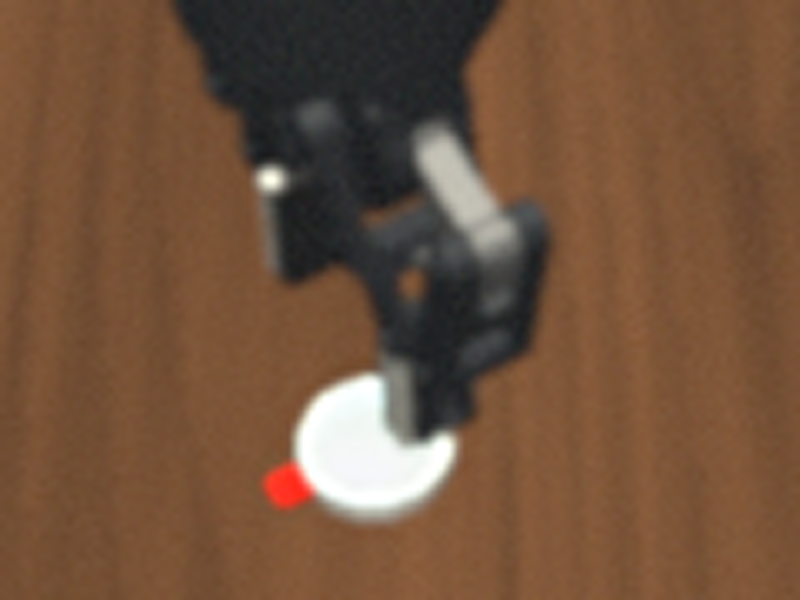

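The near fingertip, at about (405,440) here, still seems well above the lens. Both views suggest the tips sit about 30 mm farther back than nominal. I'll feel my way down in small steps and watch the force.

Emit:
play_rows(
  rows=[
    [0.4, [0, 0, 0.15], [0, 0.1, 0]],
    [0.4, [0, 0, 0.15], [0, 0.1, 0]],
    [0.4, [0, 0, 0.1], [0, 0.1, 0]],
  ],
)

```text
time: 4.55
ee_pos: [0.4849, -0.2853, 0.0143]
tcp_rot: [-180.0, -0.6, -59.9]
wrist_force: [0.1, 0.1, -0.0]
opening: 0.0508
```

Emit:
play_rows(
  rows=[
    [0.4, [0, 0, 0.1], [0, 0, 0]],
    [0.4, [0, 0, 0.1], [0, 0, 0]],
  ],
)

```text
time: 4.75
ee_pos: [0.4848, -0.2853, 0.0121]
tcp_rot: [-180.0, -0.6, -59.9]
wrist_force: [-0.3, -0.3, 0.4]
opening: 0.0512
```

Emit:
play_rows(
  rows=[
    [0.4, [0, 0, 0.1], [0, 0, 0]],
    [0.4, [0, 0, 0.1], [0, 0, 0]],
  ],
)

```text
time: 4.95
ee_pos: [0.4848, -0.2853, 0.0099]
tcp_rot: [-180.0, -0.6, -59.9]
wrist_force: [-0.3, -0.1, -0.7]
opening: 0.0511
```

Emit:
play_rows(
  rows=[
    [0.4, [0, 0, 0.15], [0, -0.5, 0]],
    [0.4, [0, 0, 0.15], [0, 0, 0]],
    [0.4, [0, 0, 0.1], [0, 0, 0]],
  ],
)

```text
time: 5.25
ee_pos: [0.4848, -0.2853, 0.0056]
tcp_rot: [-180.0, -0.1, -59.9]
wrist_force: [-0.1, -0.2, -0.2]
opening: 0.0512
```

```bash
python3 - <<'E'
from workcell import camera
from h import *
s=camera("side")
u,v=270,300
im=cv2.resize(s["img"][v-45:v+45,u-60:u+60,::-1],(800,600),interpolation=2)
cv2.imwrite("pics/l7.png",im)
E
```

```text
(no output)
```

View pics/l7.png

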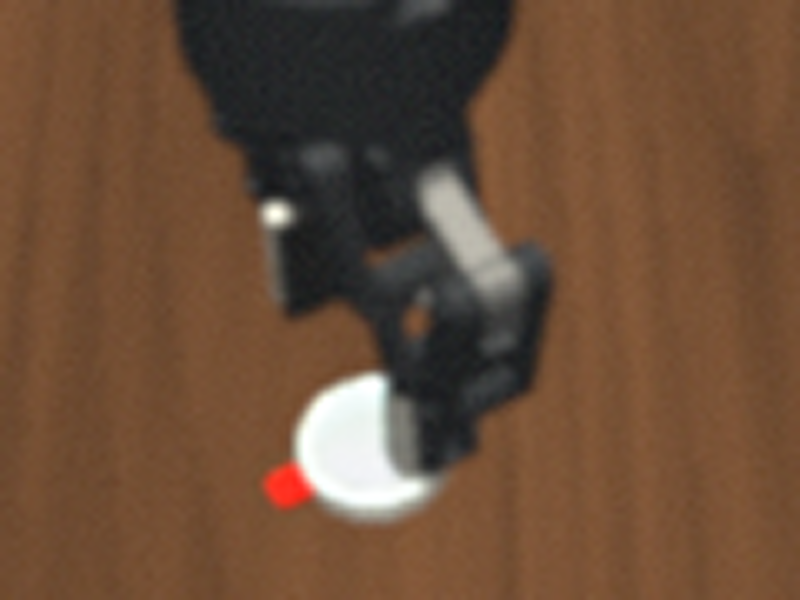

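Emit:
play_rows(
  rows=[
    [0.4, [0, 0, 0.2], [0, 0, 0]],
    [0.4, [0, 0, 0.2], [0, 0, 0]],
    [0.4, [0, 0, 0.2], [0, 0, 0]],
    [0.4, [0, 0, 0.2], [0, 0, 0]],
  ],
)

```text
time: 5.7
ee_pos: [0.4849, -0.2853, -0.0031]
tcp_rot: [-180.0, -0.1, -59.9]
wrist_force: [-0.9, 0.7, 0.8]
opening: 0.0512
```

Emit:
play_rows(
  rows=[
    [0.4, [0, 0, 0.15], [0, 0, 0]],
    [0.4, [0, 0, 0.15], [0, 0, 0]],
  ],
)

```text
time: 5.9
ee_pos: [0.4848, -0.2853, -0.0065]
tcp_rot: [-180.0, -0.1, -59.9]
wrist_force: [-0.7, 0.4, -0.0]
opening: 0.0516
```

```bash
cat > side.py <<'E'
import sys
from workcell import camera
from h import *
n,u,v,w=sys.argv[1],*map(int,sys.argv[2:5])
s=camera(n)
im=cv2.resize(s["img"][v-w*3//4:v+w*3//4,u-w:u+w,::-1],(800,600),interpolation=2)
cv2.imwrite(sys.argv[5],im)
E
python3 side.py side 270 300 60 pics/l8.png; python3 d.py .4844 -.2848 .0 -60
```

```text
shift cm [-0.05  0.   -0.68] turn [ 0.01 -0.04  0.08]
pos [ 0.4847 -0.2852 -0.0068] rot [ 1.7999e+02 -4.0000e-02 -5.9920e+01] F [-0.93 -0.44 -0.12] op 0.0511 t 5.95 q [-30.5   8.1 -10.7  71.2  -0.  119.5]
```

View pics/l8.png

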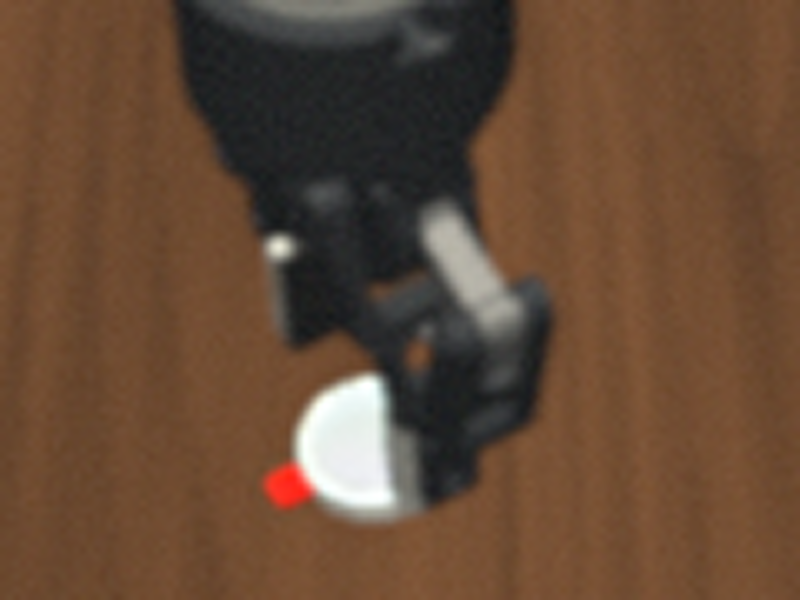

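Emit:
play_rows(
  rows=[
    [0.4, [0, 0, 0.15], [0, 0, 0]],
    [0.4, [0, 0, 0.15], [0, 0, 0]],
    [0.4, [0, 0, 0.15], [0, 0, 0]],
  ],
)

```text
time: 6.25
ee_pos: [0.4848, -0.2853, -0.0114]
tcp_rot: [180.0, -0.1, -59.9]
wrist_force: [1.0, 0.8, -0.6]
opening: 0.0513
```

Emit:
play_rows(
  rows=[
    [0.4, [0, 0, 0.1], [0, 0, 0]],
    [0.4, [0, 0, 0.1], [0, 0, 0]],
  ],
)

```text
time: 6.45
ee_pos: [0.4847, -0.2853, -0.0137]
tcp_rot: [180.0, -0.0, -59.9]
wrist_force: [-0.7, -0.9, -0.4]
opening: 0.0512
```

```bash
python3 side.py side 270 300 60 pics/l9.png; python3 d.py .4844 -.2848 .0 -60
```

```text
shift cm [-0.04 -0.   -1.39] turn [ 0.01 -0.03  0.07]
pos [ 0.4846 -0.2852 -0.0139] rot [ 1.7999e+02 -3.0000e-02 -5.9930e+01] F [ 0.03 -0.64  0.23] op 0.0515 t 6.5 q [-30.5   8.4 -11.2  70.4  -0.  119.5]
```

View pics/l9.png

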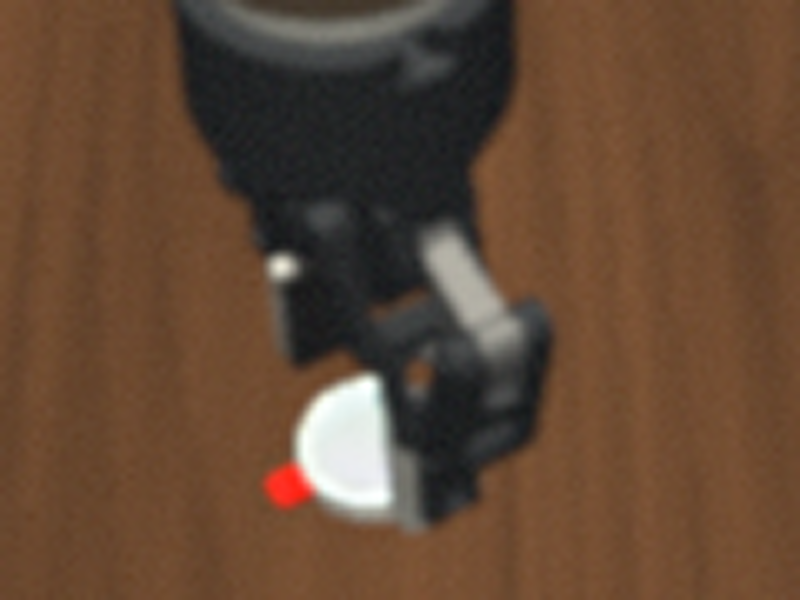

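Emit:
play_rows(
  rows=[
    [0.4, [0, 0, 0.1], [0, 0, 0]],
    [0.4, [0, 0, 0.1], [0, 0, 0]],
  ],
)

```text
time: 6.7
ee_pos: [0.4847, -0.2852, -0.0159]
tcp_rot: [180.0, -0.0, -59.9]
wrist_force: [0.1, -0.5, 0.0]
opening: 0.0514
```

Emit:
play_rows(
  rows=[
    [0.4, [0, 0, 0.1], [0, 0, 0]],
    [0.4, [0, 0, 0.1], [0, 0, 0]],
  ],
)

```text
time: 6.9
ee_pos: [0.4848, -0.2853, -0.0181]
tcp_rot: [180.0, -0.1, -59.9]
wrist_force: [-0.5, 0.8, -0.8]
opening: 0.0512
```

Emit:
play_rows(
  rows=[
    [0.4, [0, 0, 0.1], [0, 0, 0]],
    [0.4, [0, 0, 0.05], [0, 0, 0]],
  ],
)

```text
time: 7.1
ee_pos: [0.4847, -0.2852, -0.0198]
tcp_rot: [180.0, -0.0, -59.9]
wrist_force: [0.6, -0.6, -0.7]
opening: 0.0512
```

```bash
python3 side.py side 270 300 60 pics/l10.png; python3 d.py .4844 -.2848 .0 -60
```

```text
shift cm [-0.05  0.   -1.98] turn [ 0.01 -0.04  0.07]
pos [ 0.4847 -0.2852 -0.0198] rot [ 1.7999e+02 -4.0000e-02 -5.9930e+01] F [0.54 0.58 0.36] op 0.0513 t 7.15 q [-30.5   8.6 -11.6  69.8  -0.  119.5]
```

View pics/l10.png

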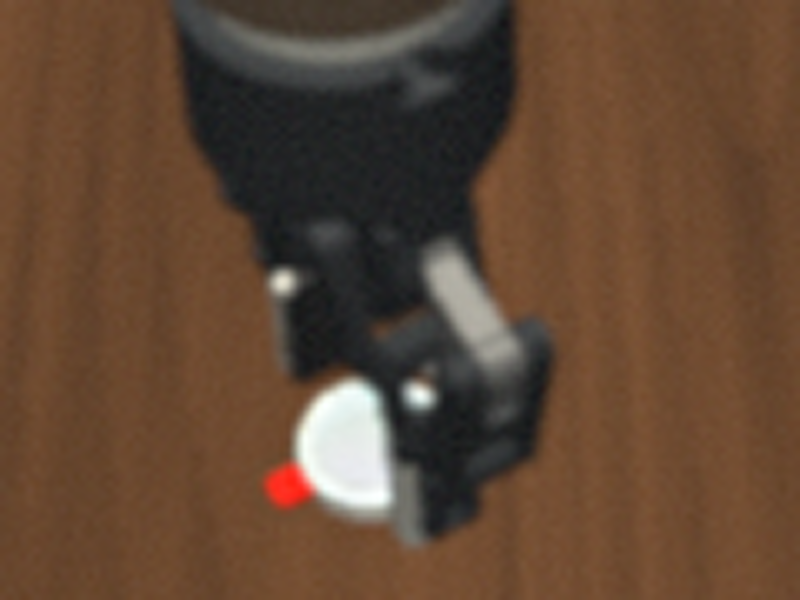

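Emit:
play_rows(
  rows=[
    [0.4, [0, 0, 0.1], [0, 0, 0]],
    [0.4, [0, 0, 0.05], [0, 0, 0]],
  ],
)

```text
time: 7.35
ee_pos: [0.4847, -0.2853, -0.0214]
tcp_rot: [180.0, -0.0, -59.9]
wrist_force: [-0.1, 0.3, -0.7]
opening: 0.0514
```

Emit:
play_rows(
  rows=[
    [0.4, [0, 0, 0.1], [0, 0, 0]],
    [0.4, [0, 0, 0.05], [0, 0, 0]],
  ],
)

```text
time: 7.55
ee_pos: [0.4847, -0.2853, -0.023]
tcp_rot: [180.0, -0.0, -59.9]
wrist_force: [1.1, 0.9, 0.2]
opening: 0.051
```

Emit:
play_rows(
  rows=[
    [0.4, [0, 0, 0.1], [0, 0, 0]],
    [0.4, [0, 0, 0.05], [0, 0, 0]],
  ],
)

```text
time: 7.75
ee_pos: [0.4848, -0.2853, -0.0239]
tcp_rot: [-180.0, -0.1, -59.9]
wrist_force: [-4.0, 2.4, 9.1]
opening: 0.0511
```

The table was felt at TCP z of about -0.0235 m with the jaws 51 mm open. So the tips stand about 23.5 mm behind the TCP, not ahead of it, and I'll use that as the true reference. I'll raise 6 mm and close; the pads should swing about 2 mm forward on the way.

Emit:
play_rows(
  rows=[
    [0.4, [0, 0, -0.4], [0, 0, 0]],
    [0.4, [0, 0, -0.2], [0, 0, 0]],
    [0.4, [0, 0, 0], [0, 0, 0]],
  ],
)

```text
time: 8.05
ee_pos: [0.4849, -0.2854, -0.0173]
tcp_rot: [-180.0, -0.1, -59.9]
wrist_force: [0.4, -0.5, 1.0]
opening: 0.0511
```

```bash
python3 d.py .4844 -.2848 -.0175 -60
```

```text
shift cm [-0.08  0.02  0.02] turn [-0.02 -0.09  0.08]
pos [ 0.4849 -0.2854 -0.0173] rot [-1.7998e+02 -9.0000e-02 -5.9920e+01] F [ 0.42 -0.52  1.01] op 0.0511 t 8.05 q [-30.5   8.5 -11.4  70.   -0.  119.5]
```

Emit:
play_rows(
  rows=[
    [0.48, [0, 0, 0], [0, 0, 0]],
    [0.52, [0, 0, 0], [0, 0, 0]],
    [0.56, [0, 0, 0], [0, 0, 0]],
    [0.6, [0, 0, 0], [0, 0, 0]],
    [0.65, [0, 0, 0], [0, 0, 0]],
    [0.7, [0, 0, 0], [0, 0, 0]],
    [0.7, [0, 0, 0], [0, 0, 0]],
  ],
  newtons=25,
)

```text
time: 8.75
ee_pos: [0.485, -0.2854, -0.0171]
tcp_rot: [-180.0, -0.1, -59.9]
wrist_force: [-0.7, 0.9, 2.7]
opening: 0.0358
```

```bash
python3 side.py side 270 300 60 pics/l11.png; python3 d.py .4844 -.2848 -.0175 -60
```

```text
shift cm [-0.08  0.02  0.04] turn [-0.03 -0.09  0.07]
pos [ 0.485  -0.2854 -0.0171] rot [-1.7997e+02 -9.0000e-02 -5.9930e+01] F [-1.14  0.2   1.31] op 0.0359 t 8.8 q [-30.5   8.5 -11.4  70.   -0.  119.5]
```

View pics/l11.png

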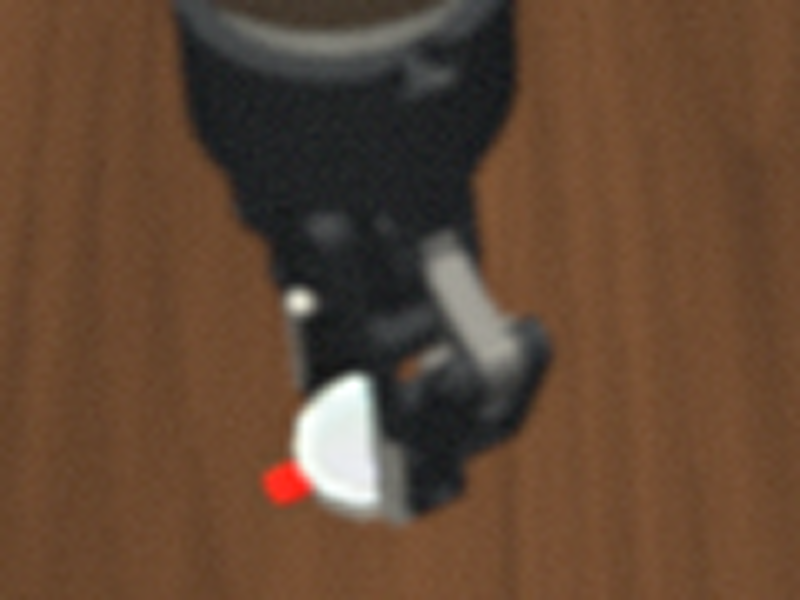

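The opening reads 35.8 mm where 38 mm was expected, so the grip may be shallow. I'll lift just a little and look; at this height a slip does no harm.

Emit:
play_rows(
  rows=[
    [0.7, [0, 0, -0.3], [0, 0, 0]],
    [0.7, [0, 0, -0.4], [0, 0, 0]],
    [0.7, [0, 0, -0.4], [0, 0, 0]],
    [0.7, [0, 0, 0], [0, 0, 0]],
  ],
)

```text
time: 9.2
ee_pos: [0.4848, -0.2853, -0.0057]
tcp_rot: [-180.0, -0.1, -59.9]
wrist_force: [-0.4, -0.2, -0.1]
opening: 0.0356
```

```bash
python3 side.py side 270 300 60 pics/l12.png; python3 d.py .4844 -.2848 -.0175 -60
```

```text
shift cm [-0.06  0.01  1.16] turn [-0.   -0.05  0.07]
pos [ 0.4847 -0.2853 -0.0059] rot [-1.800e+02 -5.000e-02 -5.993e+01] F [0.7  0.43 0.24] op 0.036 t 9.25 q [-30.5   8.1 -10.6  71.3  -0.  119.5]
```

View pics/l12.png

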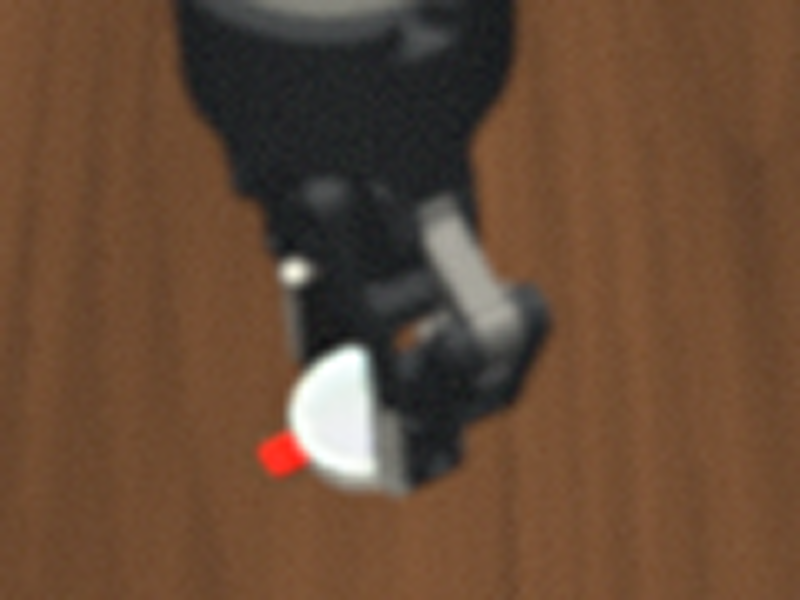

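The lens came up level with the gripper: tab at (283,453), glass at (345,410). I'll carry it low to above the small recess; the target TCP is (0.5597, 0.0293).

Emit:
play_rows(
  rows=[
    [0.7, [0, 0, -0.5], [0, 0, 0]],
    [0.7, [-0.5, -0.5, -0.5], [0, 0, 0]],
    [0.7, [-1, -1, -0.4], [0, 0, 0]],
    [0.7, [-2, -1.9, 0], [0, 0, 0]],
    [0.7, [-2.5, -2.4, 0], [0, 0, 0]],
    [0.7, [-2.5, -2.4, 0], [0, 0, 0]],
    [0.7, [-2.5, -2.4, 0], [0, 0, 0]],
    [0.7, [-2.5, -2.4, 0], [0, 0, 0]],
    [0.7, [-2.5, -2.4, 0], [0, 0, 0]],
    [0.7, [-2, -1.9, 0], [0, 0, 0]],
    [0.7, [-1.5, -1.4, 0], [0, 0, 0]],
    [0.7, [-1, -1, 0], [0, 0, 0]],
  ],
)

```text
time: 10.45
ee_pos: [0.5553, 0.0095, 0.0131]
tcp_rot: [-179.8, -0.1, -59.9]
wrist_force: [0.1, -1.2, -0.2]
opening: 0.0355
```

```bash
python3 d.py .5597 .0293 .008 -60
```

```text
shift cm [-1.49 -1.37  0.51] turn [-0.24 -0.13  0.06]
pos [0.5553 0.0095 0.0131] rot [-1.7976e+02 -1.3000e-01 -5.9940e+01] F [ 0.13 -1.22 -0.19] op 0.0355 t 10.45 q [  1.    6.3 -10.4  73.    0.  150.9]
```

Emit:
play_rows(
  rows=[
    [0.7, [-0.8, -0.8, 0.2], [-0.1, 0, 0]],
    [0.7, [-0.3, -0.2, 0.1], [0, 0, 0]],
    [0.7, [0, 0, 0], [0, 0, 0]],
    [0.7, [0, 0, 0], [0, 0, 0]],
  ],
)

```text
time: 10.85
ee_pos: [0.5584, 0.0267, 0.01]
tcp_rot: [-179.9, -0.1, -59.8]
wrist_force: [-0.1, -0.6, -0.3]
opening: 0.0357
```

```bash
python3 d.py .5597 .0293 .008 -60;  python3 side.py side 310 195 60 pics/p1.png;python3 side.py top 295 215 60 pics/p2.png
```

```text
shift cm [-0.16 -0.24  0.2 ] turn [-0.11 -0.13  0.18]
pos [0.5584 0.0267 0.01  ] rot [-1.7989e+02 -1.3000e-01 -5.9820e+01] F [-0.07 -0.56 -0.27] op 0.0357 t 10.85 q [ 2.800e+00  7.000e+00 -1.000e+01  7.290e+01 -1.000e-01  1.526e+02]
```

View pics/p1.png

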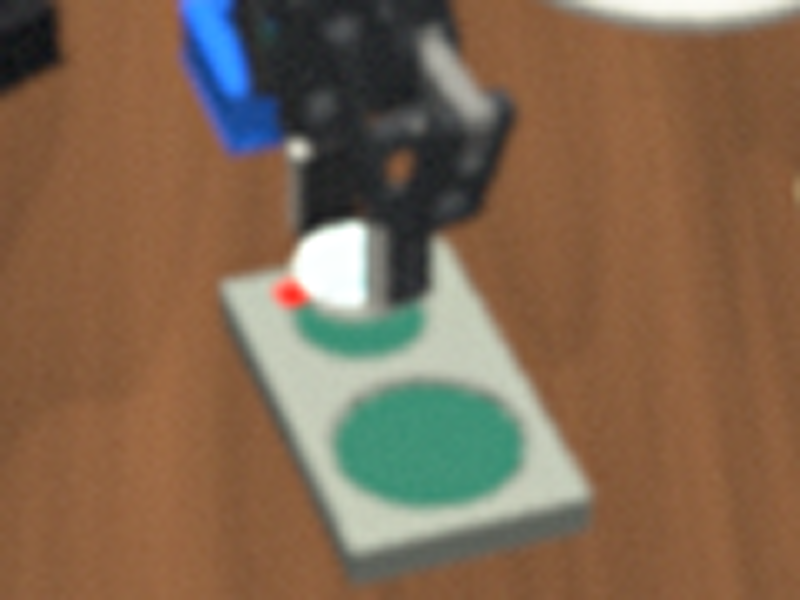

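View pics/p2.png

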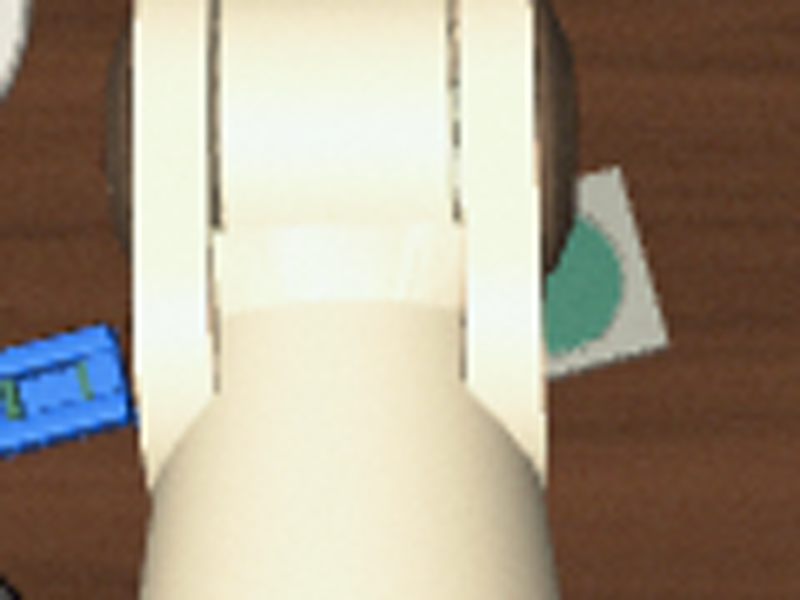

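The side view shows the lens at about (350,265), hovering level just over the small recess, whose near edge shows at (360,350). I'll centre it and lower.

Emit:
play_rows(
  rows=[
    [0.7, [-0.2, -0.25, 0.2], [-0.1, -0.1, 0]],
    [0.7, [0, 0, 0.2], [0, 0, 0]],
    [0.7, [0, 0, 0.2], [0, 0, 0]],
    [0.7, [0, 0, 0.2], [0, 0, 0]],
    [0.7, [0, 0, 0], [0, 0, 0]],
  ],
)

```text
time: 11.45
ee_pos: [0.5595, 0.0279, 0.0013]
tcp_rot: [180.0, -0.0, -60.0]
wrist_force: [0.3, -0.2, -0.1]
opening: 0.036
```

```bash
python3 d.py .5597 .0293 -.006 -60
python3 - <<'E'
from workcell import camera,get_obs
from fit import *
s=camera("side"); u,v,w=310,195,50
o=get_obs(); p=o["ee_pos"]; print(p)
im=cv2.resize(s["img"][v-w*3//4:v+w*3//4,u-w:u+w,::-1],(800,592),interpolation=2)
def dr(P,x,y,yaw,col):
    q=((proj(s,T(P,x,y,yaw))-[u-w,v-w*3//4]+.5)*8-.5)
    cv2.polylines(im,[cv2.convexHull(np.float32(q)).astype(int)],True,col,1)
h=p[2]+.0171
dr(cyl(.019,h,h+.008),.5606,.0299,0,(0,255,0))
dr(cyl(.022,.014,.0141),.5606,.0299,0,(0,0,255))
cv2.imwrite("pics/p3.png",im)
E
```

```text
shift cm [-0.11 -0.08  0.73] turn [ 0.   -0.03 -0.  ]
pos [0.5595 0.0279 0.0013] rot [ 1.8e+02 -3.0e-02 -6.0e+01] F [ 0.28 -0.16 -0.13] op 0.036 t 11.45 q [  2.9   7.6 -10.3  72.1  -0.  152.9]
[0.55959578 0.02793397 0.00142165]
```

View pics/p3.png

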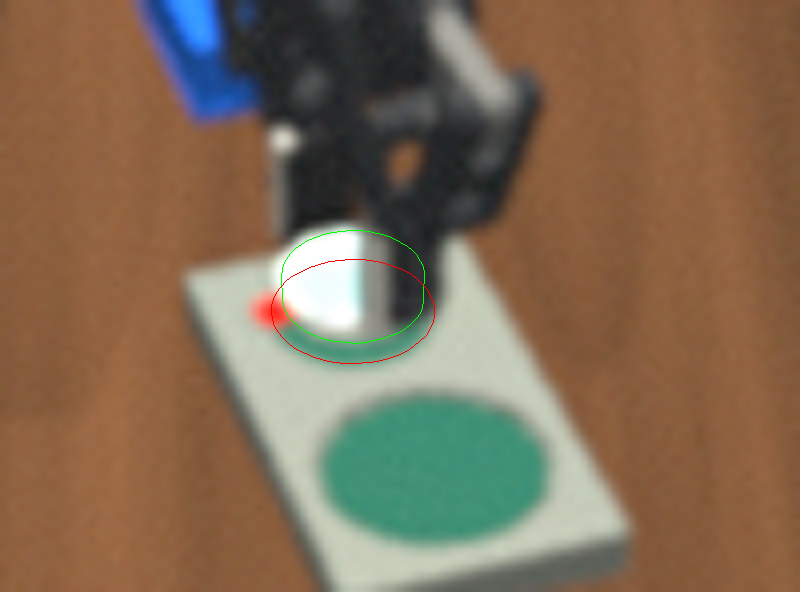

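The lens sits 1 px (about 1.5 mm) left of the predicted outline and slightly far. I'll nudge +x about 1.2 mm and lower to contact.

Emit:
play_rows(
  rows=[
    [0.7, [0.06, -0.1, 0.2], [0, 0, 0]],
    [0.7, [0, 0, 0.2], [0, 0, 0]],
    [0.7, [0, 0, 0.15], [0, 0, 0]],
    [0.7, [0, 0, 0], [0, 0, 0]],
  ],
)

```text
time: 11.9
ee_pos: [0.5609, 0.0279, -0.0045]
tcp_rot: [-180.0, -0.0, -60.0]
wrist_force: [-0.6, -0.0, 0.6]
opening: 0.0359
```

Emit:
play_rows(
  rows=[
    [0.7, [0, 0, 0.1], [0, 0, 0]],
    [0.7, [0, 0, 0.05], [0, 0, 0]],
  ],
)

```text
time: 12.1
ee_pos: [0.5609, 0.028, -0.006]
tcp_rot: [-180.0, -0.0, -60.0]
wrist_force: [0.0, 0.7, -0.4]
opening: 0.0358
```

```bash
python3 d.py .5597 .0293 -.006 -60; python3 side.py side 310 195 50 pics/p4.png
```

```text
shift cm [-0.18  0.04 -0.  ] turn [-0.01 -0.04  0.01]
pos [ 0.5609  0.028  -0.006 ] rot [-1.7999e+02 -4.0000e-02 -5.9990e+01] F [ 0.    0.73 -0.43] op 0.0358 t 12.1 q [  2.9   8.  -10.7  71.3  -0.  152.9]
```

View pics/p4.png

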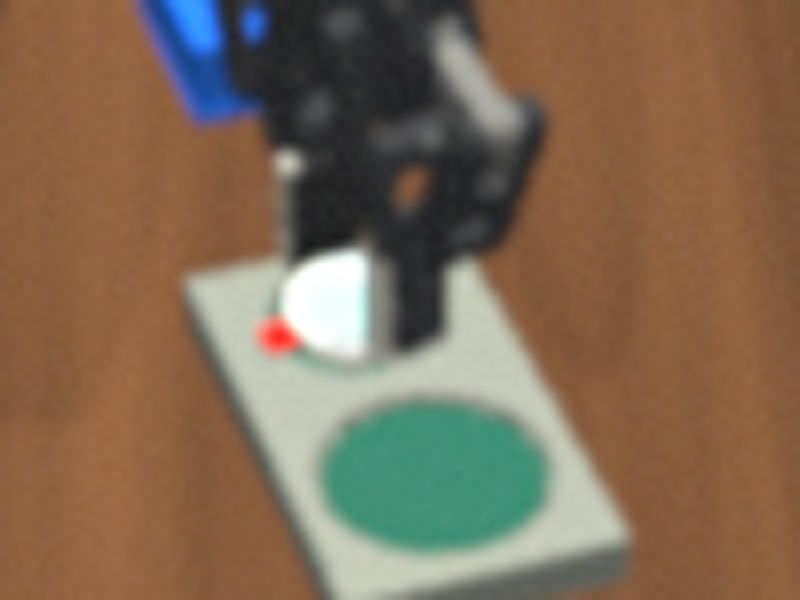

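The lens at (340,300) is now in the recess, with a thin green ring visible to the left and below. I'll lower in half-millimetre steps until it touches.

Emit:
play_rows(
  rows=[
    [0.7, [0, 0, 0.05], [0, 0, 0]],
    [0.7, [0, 0, 0.04], [0, 0, 0]],
  ],
)

```text
time: 12.35
ee_pos: [0.5611, 0.028, -0.0061]
tcp_rot: [-180.0, -0.1, -60.0]
wrist_force: [-2.6, -0.4, 5.1]
opening: 0.0357
```

Emit:
play_rows(
  rows=[
    [0.7, [0, 0, 0.05], [0, 0, 0]],
    [0.7, [0, 0, 0.04], [0, 0, 0]],
  ],
)

```text
time: 12.55
ee_pos: [0.5611, 0.028, -0.0061]
tcp_rot: [-179.9, -0.1, -60.0]
wrist_force: [-2.2, 0.3, 3.9]
opening: 0.0356
```

Contact came at z = -0.0061 m, exactly where the lens on the recess floor was predicted. I'll release gently and go straight up.

Emit:
play_rows(
  rows=[
    [0.56, [0, 0, 0], [0, 0, 0]],
    [0.52, [0, 0, 0], [0, 0, 0]],
    [0.48, [0, 0, 0], [0, 0, 0]],
    [0.44, [0, 0, 0], [0, 0, 0]],
    [0.4, [0, 0, 0], [0, 0, 0]],
    [0.4, [0, 0, 0], [0, 0, 0]],
    [0.4, [0, 0, -0.5], [0, 0, 0]],
    [0.4, [0, 0, -1.5], [0, 0, 0]],
    [0.4, [0, 0, -3], [0, 0, 0]],
    [0.2, [0, 0, -4], [0, 0, 0]],
    [0.0, [0, 0, -3], [0, 0, 0]],
  ],
)

```text
time: 13.65
ee_pos: [0.5582, 0.0279, 0.116]
tcp_rot: [179.7, 0.1, -60.0]
wrist_force: [0.0, 0.7, 0.7]
opening: 0.0778
```

```bash
python3 d.py .514 .2737 .11 26; python3 side.py side 310 195 50 pics/p5.png
```

```text
shift cm [-23.49  -8.47   0.6 ] turn [  0.15   0.32 -85.99]
pos [0.5582 0.0279 0.116 ] rot [ 1.797e+02  1.200e-01 -5.999e+01] F [0.03 0.73 0.67] op 0.0778 t 13.65 q [  2.9   5.7   0.4  85.   -0.  152.9]
```

View pics/p5.png

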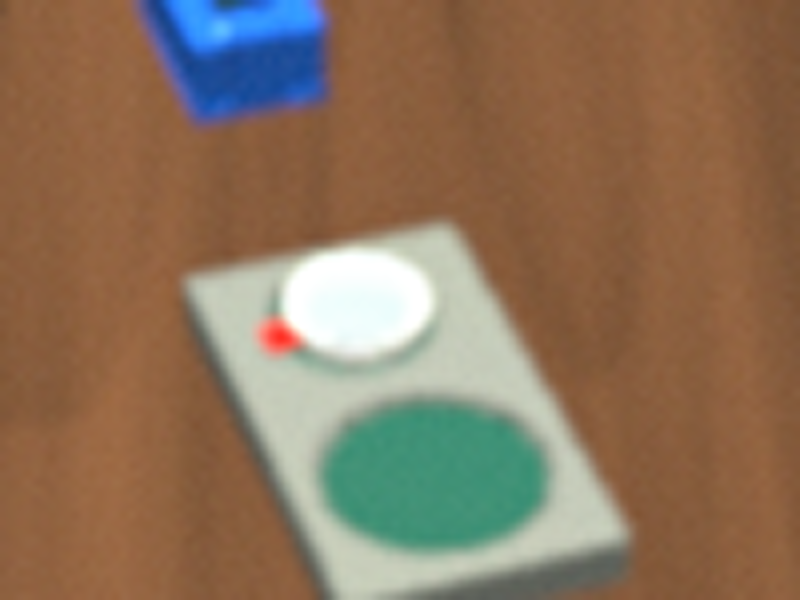

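The lens lies flat in the small recess, centre at about (357,302), tab over the rest at (280,337), and it is released. Next I'll turn the wrist for the measure.

Emit:
play_rows(
  rows=[
    [0, [0, 0, 0], [0, 0, -8.5]],
    [0, [0, 0, 0], [0, 0, -8.5]],
    [0, [0, 0, 0], [0, 0, -8.5]],
    [0, [0, 0, 0], [0, 0, -8.5]],
    [0, [0, 0, 0], [0, 0, -8.5]],
    [0, [0, 0, 0], [0, 0, -8.5]],
    [0, [0, 0, 0], [0, 0, -8.5]],
    [0, [0, 0, 0], [0, 0, -8.5]],
    [0, [0, 0, 0], [0, 0, -8.5]],
    [0, [0, 0, 0], [0, 0, -8.5]],
    [0, [0, 0, 0], [0, 0, -4]],
    [0, [0, 0, 0], [0, 0, 0]],
  ],
)

```text
time: 14.9
ee_pos: [0.5632, 0.0282, 0.1396]
tcp_rot: [179.5, -1.0, 30.6]
wrist_force: [-0.8, -0.5, -0.4]
opening: 0.0857
```

```bash
python3 d.py .514 .2737 .11 26
cat > lensrec.py <<'E'
from workcell import camera
from fit import *
for n in("side","top"):
    c=camera(n); u,v=proj(c,[.5595,.0292,.015])[0].astype(int); h=20
    im=c["img"][v-h:v+h,u-h:u+h].astype(float)
    red=(im[...,0]>180)&(im[...,1]<110); w=((im.min(2)>(215 if n=='side' else 190))&~red).astype(float)
    print(n,"lens",fit(c,w,(u-h,v-h),[cyl(.0185,.014,.019)],(.5595,.0292,0)),w.sum())
    cv2.imwrite(f"pics/z_{n}.png",cv2.resize(np.hstack([im[...,::-1],np.repeat(w[...,None]*255,3,2)]),(800,400),interpolation=0))
E
python3 lensrec.py
```

```text
shift cm [  8.19 -23.67   2.87] turn [ 0.51 -1.    4.55]
pos [0.5632 0.0282 0.1396] rot [179.45  -0.98  30.56] F [-0.8  -0.5  -0.37] op 0.0857 t 14.9 q [ 2.9  4.8  2.  86.1 -0.  62.3]
side lens (array([ 0.56201177,  0.03288583, -7.27930365]), np.float64(6.75048828125)) 189.0
top lens (array([  0.54656504,   0.0612852 , -23.75780926]), np.float64(1174.886474609375)) 1333.0[ WARN:0@0.853] global loadsave.cpp:1063 imwrite_ Unsupported depth image for selected encoder is fallbacked to CV_8U.
```

View pics/z_side.png

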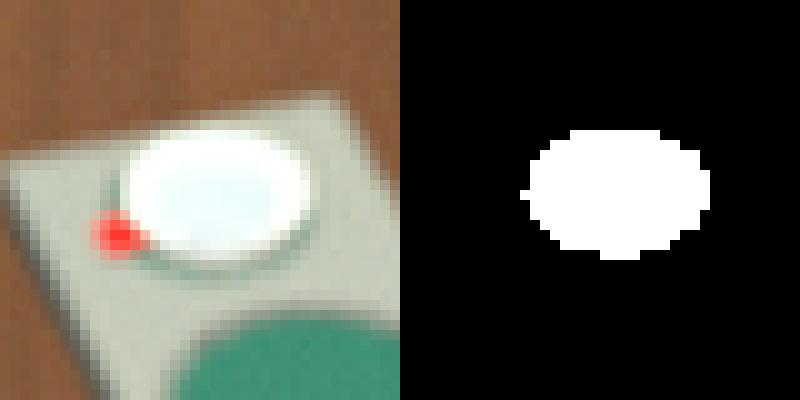

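View pics/z_top.png

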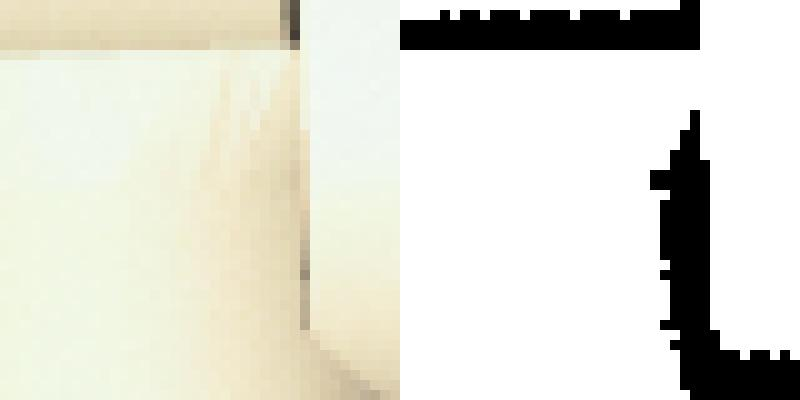

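Emit:
play_rows(
  rows=[
    [0, [0.4, -1.2, 0], [0.1, -0.3, 1.0]],
    [0, [0.8, -2.4, 0.2], [0.1, -0.3, 1.0]],
    [0, [0.8, -2.4, 0.2], [0.1, -0.2, 1.0]],
    [0, [0.8, -2.4, 0.2], [0.1, -0.2, 1.0]],
    [0, [0.8, -2.4, 0.2], [0.1, 0, 0.5]],
    [0, [0.8, -2.4, 0.2], [0, 0, 0]],
    [0, [0.8, -2.4, 0], [0, 0, 0]],
    [0, [0.8, -2.4, 0], [0, 0, 0]],
    [0, [0.6, -2.4, 0], [0, 0, 0]],
    [0, [0.4, -1.2, 0], [0, 0, 0]],
    [0, [0, 0, 0], [0, 0, 0]],
  ],
)

```text
time: 16.1
ee_pos: [0.5298, 0.2604, 0.1317]
tcp_rot: [179.9, -0.1, 24.1]
wrist_force: [1.1, 0.4, 0.4]
opening: 0.0856
```

```bash
python3 d.py .514 .2737 .11 26;python3 lensrec.py 2>/dev/null;  python3 side.py side 285 115 60 pics/m1.png
```

```text
shift cm [-0.9  -1.86  2.17] turn [ 0.05 -0.11 -1.91]
pos [0.5298 0.2604 0.1317] rot [ 1.7995e+02 -1.1000e-01  2.4090e+01] F [1.09 0.39 0.44] op 0.0856 t 16.1 q [26.2  9.5  6.3 86.7 -0.1 92.1]
side lens (array([ 0.56199178,  0.03288752, -4.73120579]), np.float64(6.688720703125)) 187.0
top lens (array([0.56034242, 0.02981321, 4.65038524]), np.float64(13.23974609375)) 133.0
```

View pics/m1.png

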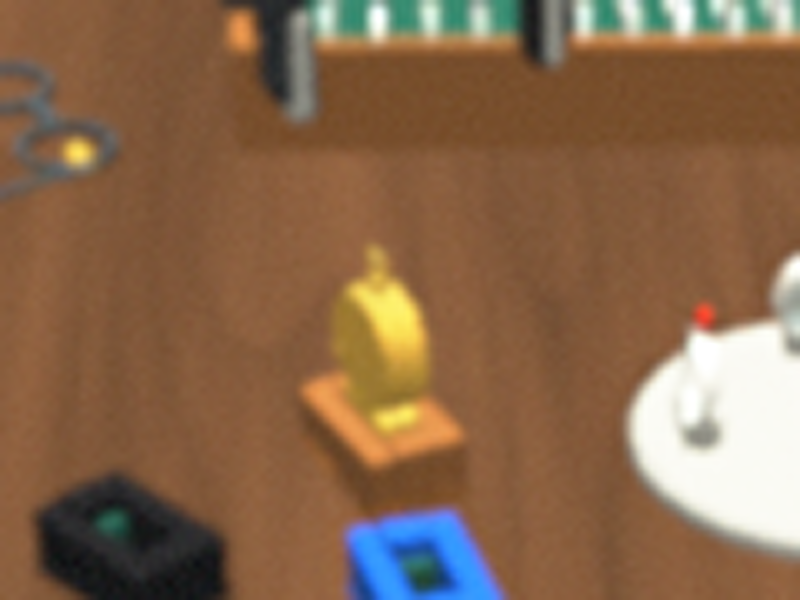

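View pics/z_top.png

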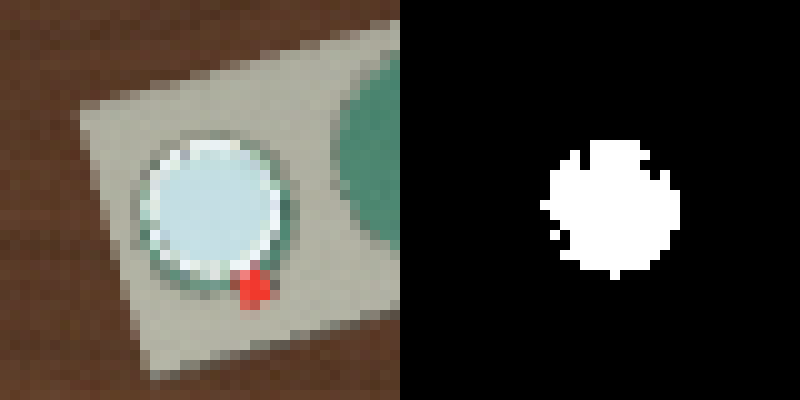

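The fingers are at about (300,115) and (550,60) in the crop, high above the measure in its walnut stand at (385,345); the top view confirms the lens sits inside its recess. I'll align over the measure and descend part-way.

Emit:
play_rows(
  rows=[
    [0, [-0.5, -1.0, 0.5], [0, 0, -1]],
    [0, [-0.4, -0.9, 1.0], [0, 0, -1]],
    [0, [0, 0, 1.5], [0, 0, 0]],
    [0, [0, 0, 1.5], [0, 0, 0]],
    [0, [0, 0, 0.7], [0, 0, 0]],
    [0, [0, 0, 0], [0, 0, 0]],
  ],
)

```text
time: 16.85
ee_pos: [0.5122, 0.27, 0.0741]
tcp_rot: [179.9, -0.0, 26.0]
wrist_force: [-0.3, -0.2, -0.5]
opening: 0.0855
```

```bash
python3 d.py .514 .2737 .017 26;  python3 side.py side 285 115 60 pics/m2.png; python3 side.py top 203 233 50 pics/m3.png
```

```text
shift cm [ 0.32 -0.27  5.71] turn [ 0.1  -0.   -0.01]
pos [0.5122 0.27   0.0741] rot [179.9   -0.    25.99] F [-0.27 -0.17 -0.48] op 0.0855 t 16.85 q [27.8  8.4 -1.2 80.3 -0.1 91.9]
```

View pics/m2.png

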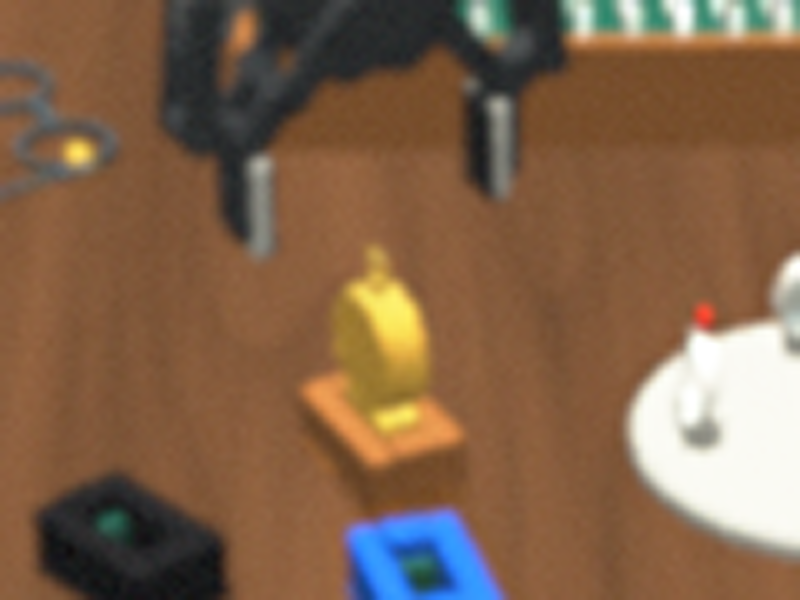

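View pics/m3.png

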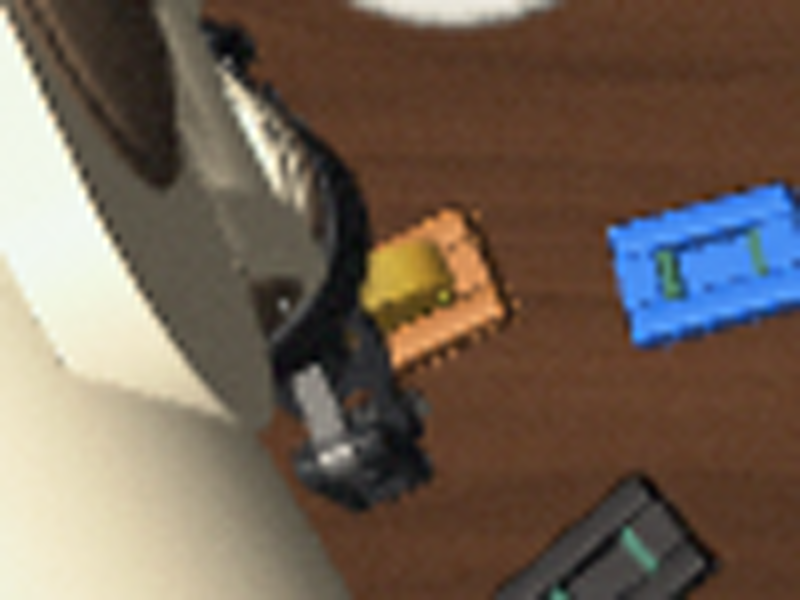

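```bash
python3 - <<'E'
import pickle
from h import *
s=pickle.load(open("c0.pkl","rb"))["side"]
a=np.radians(26);X=np.array([np.cos(a),np.sin(a),0]);Y=np.array([np.sin(a),-np.cos(a),0]);C=np.array([.5122,.27,0])
for z in(.097,.102,.107,.112):
  for sg in(-1,1): print(z,sg,[((proj(s,C+sg*X*.0428+k*Y*.011+[0,0,z])[0]-[225,70]+.5)*6.667).round().tolist() for k in(-1,1)])
E
```

```text
0.097 -1 [[247.0, 266.0], [273.0, 294.0]]
0.097 1 [[459.0, 213.0], [487.0, 239.0]]
0.102 -1 [[246.0, 254.0], [272.0, 281.0]]
0.102 1 [[459.0, 201.0], [487.0, 227.0]]
0.107 -1 [[245.0, 241.0], [271.0, 269.0]]
0.107 1 [[459.0, 188.0], [486.0, 214.0]]
0.112 -1 [[244.0, 229.0], [271.0, 256.0]]
0.112 1 [[458.0, 176.0], [486.0, 202.0]]
```

The jaws straddle the measure: tips at about (260,255) and (500,195), loop at (378,255) midway between. I'll descend to the case.

Emit:
play_rows(
  rows=[
    [0, [0.3, -0.3, 1.0], [0.1, 0, 0]],
    [0, [0, 0, 1.5], [0, 0, 0]],
    [0, [0, 0, 1.5], [0, 0, 0]],
    [0, [0, 0, 1.0], [0, 0, 0]],
    [0, [0, 0, 0.5], [0, 0, 0]],
    [0, [0, 0, 0], [0, 0, 0]],
  ],
)

```text
time: 17.55
ee_pos: [0.5153, 0.275, 0.0165]
tcp_rot: [-180.0, -0.2, 26.0]
wrist_force: [-0.1, -1.4, 0.0]
opening: 0.0852
```

```bash
python3 d.py .514 .2737 .015 26;  python3 side.py side 285 115 60 pics/m4.png
```

```text
shift cm [-0.17  0.06  0.15] turn [-0.01 -0.2  -0.03]
pos [0.5153 0.275  0.0165] rot [-179.99   -0.2    25.97] F [-0.12 -1.4   0.03] op 0.0852 t 17.55 q [28.1 10.1 -5.8 73.9  0.  92.1]
```

View pics/m4.png

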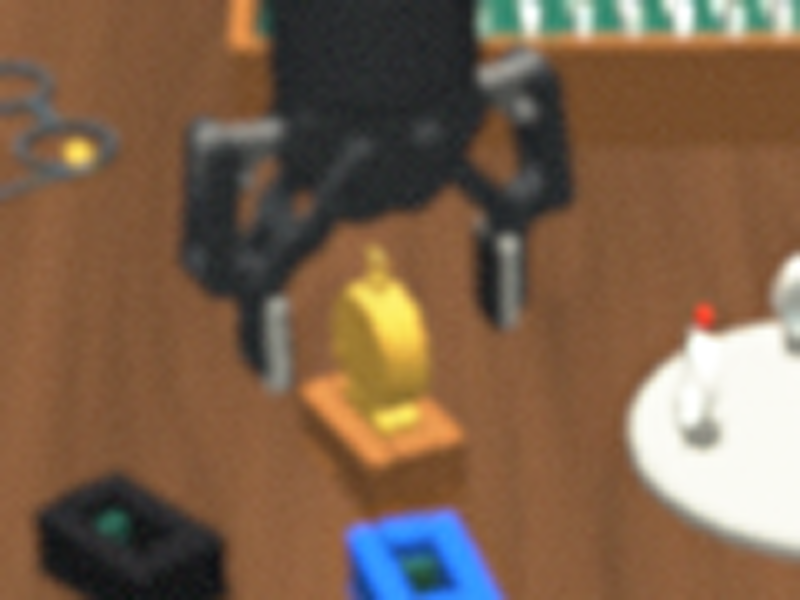

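Emit:
play_rows(
  rows=[
    [0.2, [-0.17, 0.06, 0.1], [0, -0.2, 0]],
    [0.4, [0, 0, 0], [0, 0, 0]],
    [0.55, [0, 0, 0], [0, 0, 0]],
    [0.65, [0, 0, 0], [0, 0, 0]],
    [0.7, [0, 0, 0], [0, 0, 0]],
    [0.73, [0, 0, 0], [0, 0, 0]],
    [0.76, [0, 0, 0], [0, 0, 0]],
    [0.78, [0, 0, 0], [0, 0, 0]],
  ],
  newtons=25,
)

```text
time: 18.4
ee_pos: [0.5152, 0.2743, 0.0184]
tcp_rot: [-180.0, -0.2, 26.0]
wrist_force: [-0.7, -0.1, -0.7]
opening: 0.0187
```

```bash
python3 d.py .514 .2737 .015 26;  python3 side.py side 285 115 60 pics/m5.png
```

```text
shift cm [-0.14 -0.    0.34] turn [-0.02 -0.2  -0.03]
pos [0.5152 0.2743 0.0184] rot [-179.98   -0.2    25.97] F [-0.71 -0.09 -0.71] op 0.0187 t 18.4 q [28.  10.  -5.7 74.1  0.  92.1]
```

View pics/m5.png

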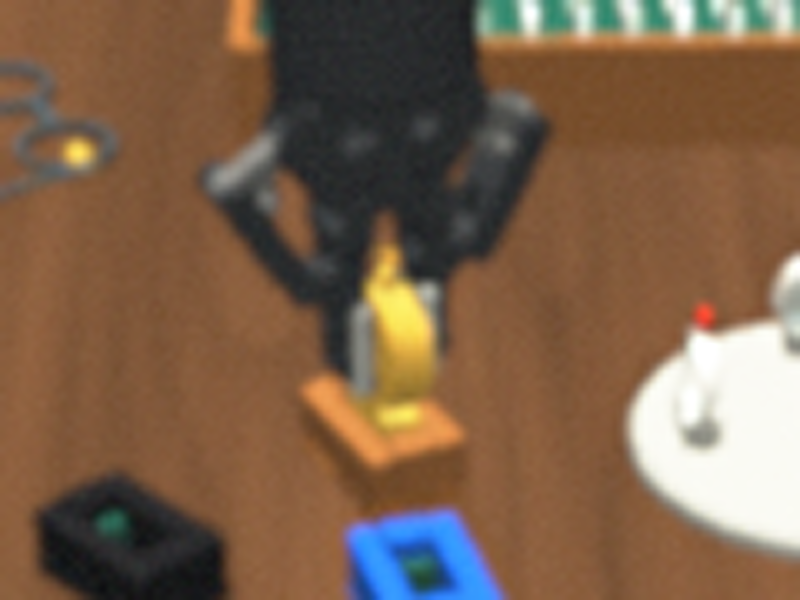

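The left pad has nudged the measure to the right (loop moved from 378 to 390), so the jaws sit slightly too far along +x. I'll open a little, re-centre and close again.

Emit:
play_rows(
  rows=[
    [0.7, [0, 0, 0.15], [0, 0, 0]],
    [0.7, [-0.2, 0, 0.15], [0, -0.1, 0]],
    [0.7, [-0.15, 0, 0], [0, 0, 0]],
    [0.7, [0, 0, 0], [0, 0, 0]],
  ],
)

```text
time: 18.85
ee_pos: [0.5119, 0.2727, 0.015]
tcp_rot: [-180.0, -0.1, 26.0]
wrist_force: [-0.2, 0.3, 0.2]
opening: 0.0259
```

```bash
python3 d.py .514 .2737 .015 26;  python3 side.py side 285 115 60 pics/m6.png
```

```text
shift cm [ 0.23  0.   -0.  ] turn [-0.02 -0.1  -0.03]
pos [0.5119 0.2727 0.015 ] rot [-1.7998e+02 -1.0000e-01  2.5970e+01] F [-0.2   0.31  0.2 ] op 0.0259 t 18.85 q [28.   9.7 -6.4 73.8  0.  92.1]
```

View pics/m6.png

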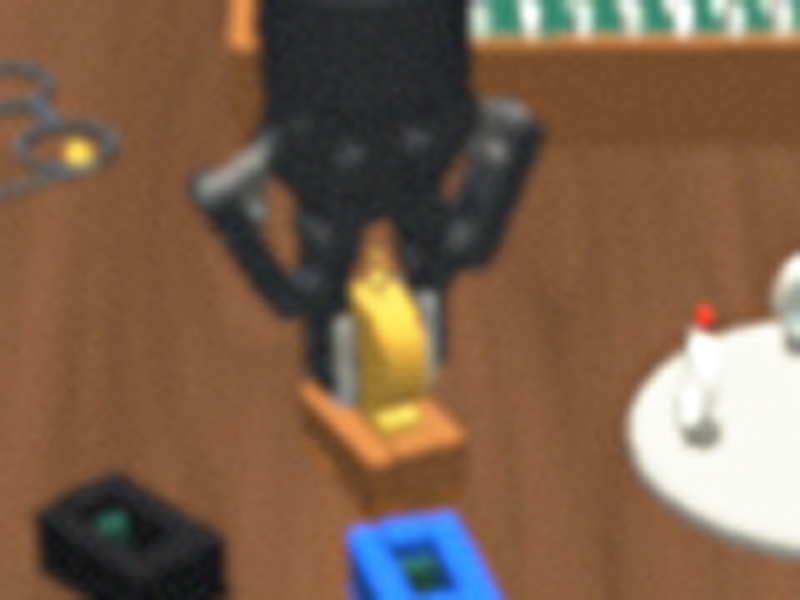

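The loop is back at (377,250) and the pads at about (347,350) and (430,330) look even. Closing.

Emit:
play_rows(
  rows=[
    [0.74, [0, 0, 0], [0, 0, 0]],
    [0.78, [0, 0, 0], [0, 0, 0]],
    [0.81, [0, 0, 0], [0, 0, 0]],
    [0.84, [0, 0, 0], [0, 0, 0]],
    [0.88, [0, 0, 0], [0, 0, 0]],
    [0.92, [0, 0, 0], [0, 0, 0]],
    [0.92, [0, 0, 0], [0, 0, 0]],
  ],
  newtons=40,
)

```text
time: 19.6
ee_pos: [0.5121, 0.2728, 0.0151]
tcp_rot: [-180.0, -0.1, 26.0]
wrist_force: [-0.5, -0.2, -0.5]
opening: 0.0156
```

```bash
python3 d.py .514 .2737 .015 26;  python3 side.py side 285 115 60 pics/m7.png
```

```text
shift cm [0.21 0.   0.01] turn [-0.02 -0.12 -0.03]
pos [0.5121 0.2728 0.0151] rot [-1.7998e+02 -1.2000e-01  2.5970e+01] F [-0.5  -0.16 -0.54] op 0.0156 t 19.6 q [28.   9.7 -6.4 73.8  0.  92.1]
```

View pics/m7.png

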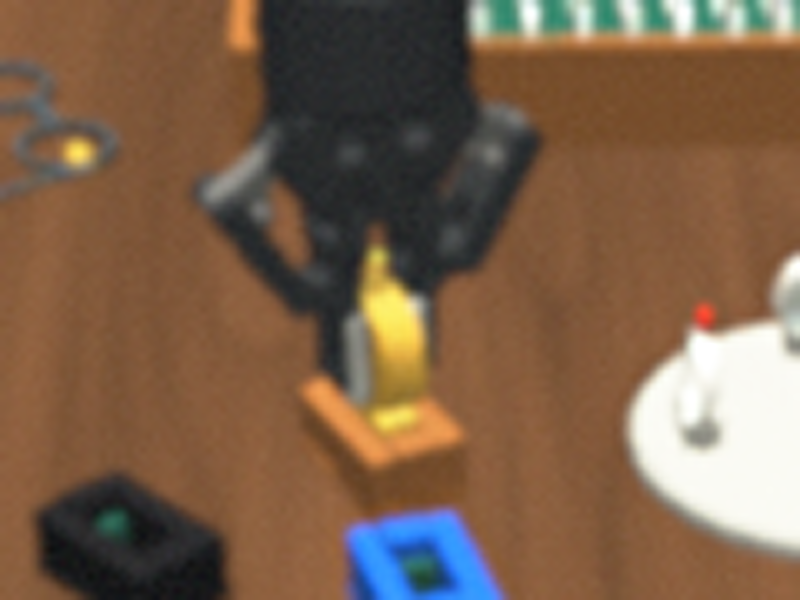

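It's gripped at 15.6 mm with almost no side force. I'll lift it straight up.

Emit:
play_rows(
  rows=[
    [0.92, [0, 0, 0], [0, 0, 0]],
    [0.92, [0, 0, -0.3], [0, 0, 0]],
    [0.92, [0, 0, -0.5], [0, 0, 0]],
    [0.92, [0, 0, -0.7], [0, 0, 0]],
    [0.92, [0, 0, -0.8], [0, 0, 0]],
    [0.92, [0, 0, -0.8], [0, 0, 0]],
    [0.92, [0, 0, -1], [0, 0, 0]],
    [0.92, [0, 0, -1], [0, 0, 0]],
    [0.92, [0, 0, -0.5], [0, 0, 0]],
    [0.92, [0, 0, 0], [0, 0, 0]],
    [0.92, [0, 0, 0], [0, 0, 0]],
  ],
  newtons=50,
)

```text
time: 20.75
ee_pos: [0.5124, 0.2729, 0.0773]
tcp_rot: [-180.0, -0.2, 26.0]
wrist_force: [-0.4, 0.2, -1.4]
opening: 0.0154
```

```bash
python3 d.py .5612 .03 .07 26;  python3 side.py side 285 115 60 pics/m8.png
```

```text
shift cm [-6.26 23.98  0.7 ] turn [-0.03 -0.21 -0.03]
pos [0.5124 0.2729 0.0773] rot [-179.97   -0.21   25.97] F [-0.38  0.17 -1.44] op 0.0154 t 20.75 q [28.   8.4 -0.9 80.5  0.  92.1]
```

View pics/m8.png

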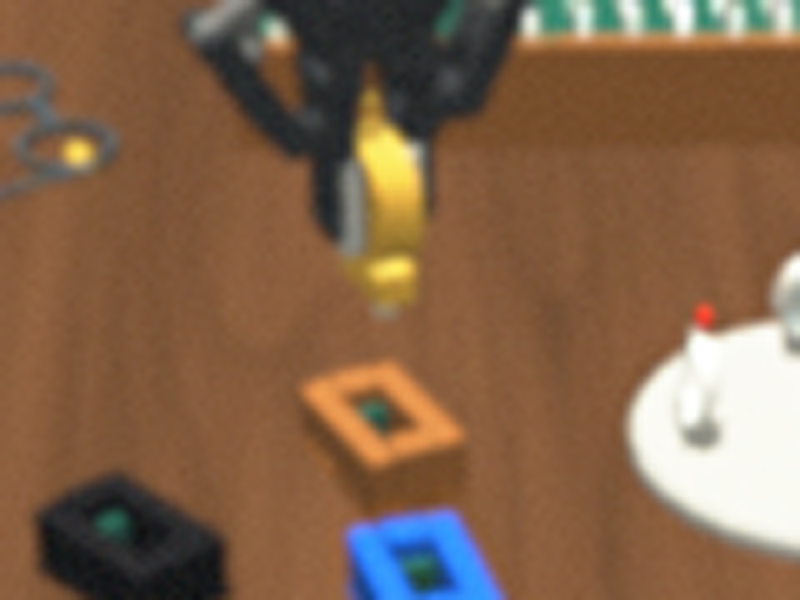

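The measure is out of the stand, upright, with its pin tip at (385,310) and the slot empty. Now I'll carry it over to the lens.

Emit:
play_rows(
  rows=[
    [0.92, [-0.3, 1, 0], [0, 0, 0]],
    [0.92, [-0.6, 2.2, 0], [0, 0, 0]],
    [0.92, [-0.7, 2.7, 0], [0, 0, 0]],
    [0.92, [-0.7, 2.7, 0], [0, 0, 0]],
    [0.92, [-0.7, 2.7, 0], [0, 0, 0]],
    [0.92, [-0.7, 2.7, 0], [0, 0, 0]],
    [0.92, [-0.7, 2.7, 0], [0, 0, 0]],
    [0.92, [-0.7, 2.7, 0], [0, 0, 0]],
    [0.92, [-0.6, 2.2, 0], [0, 0, 0]],
    [0.92, [-0.4, 1.5, 0], [0, 0, 0]],
    [0.92, [-0.2, 0.5, 0], [0, 0, 0]],
    [0.92, [0, 0, 0], [0, 0, 0]],
  ],
)

```text
time: 22.0
ee_pos: [0.5567, 0.0167, 0.0711]
tcp_rot: [-179.9, 0.3, 25.9]
wrist_force: [0.3, 0.6, -1.4]
opening: 0.0151
```

Emit:
play_rows(
  rows=[
    [0.92, [0, 0, 0], [0, 0, -5]],
    [0.92, [0, 0, 0], [0, 0, -7.5]],
    [0.92, [0, 0, 0], [0, 0, -7.5]],
    [0.92, [0, 0, 0], [0, 0, -6]],
    [0.92, [0, 0, 0], [0, 0, -4]],
    [0.92, [0, 0, 0], [0, 0, 0]],
  ],
)

```text
time: 22.6
ee_pos: [0.5547, 0.0203, 0.0699]
tcp_rot: [-179.6, 0.3, 57.3]
wrist_force: [-0.3, 0.1, -1.6]
opening: 0.0153
```

```bash
python3 d.py .5608 .029 .055 56;  python3 side.py side 310 180 60 pics/n1.png
```

```text
shift cm [1.07 0.06 1.48] turn [-0.39  0.28  1.33]
pos [0.5547 0.0203 0.0699] rot [-179.61    0.28   57.33] F [-0.26  0.12 -1.56] op 0.0153 t 22.6 q [ 2.1  5.7 -4.7 80.1 -0.  34.8]
```

View pics/n1.png

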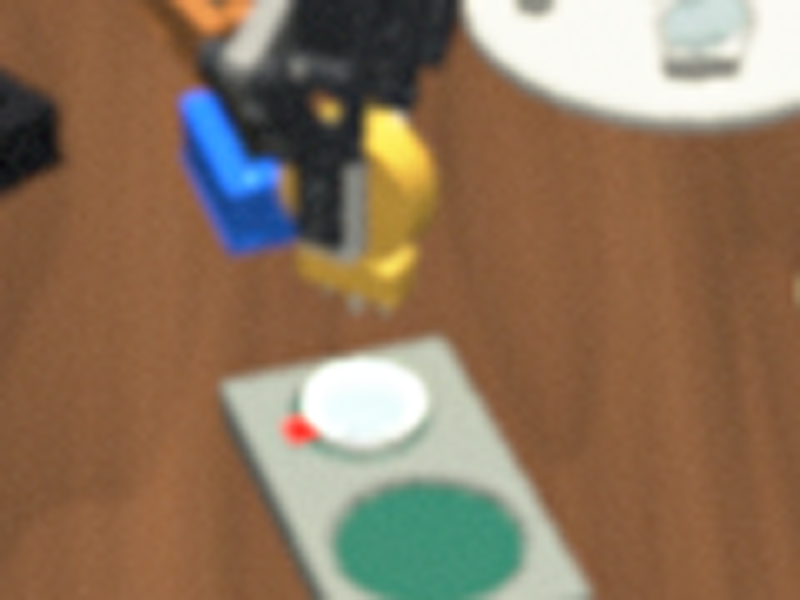

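The three points show clearly: pin (357,310), feet (325,293) and (388,310). The lens is at (365,403). Align and lower to hover.

Emit:
play_rows(
  rows=[
    [0.92, [0.5, 0, 0.5], [-0.2, 0.1, 0.5]],
    [0.92, [0.5, 0.05, 0.8], [-0.2, 0.1, 0.5]],
    [0.92, [0.2, 0, 0.6], [0, 0, 0.3]],
    [0.92, [0, 0, 0.3], [0, 0, 0]],
    [0.92, [0, 0, 0], [0, 0, 0]],
  ],
)

```text
time: 23.15
ee_pos: [0.5617, 0.0321, 0.0449]
tcp_rot: [-180.0, 0.1, 55.5]
wrist_force: [0.7, 0.9, -1.2]
opening: 0.015
```

```bash
cat > hov.py <<'E'
import sys
from workcell import camera,get_obs
from fit import *
o=get_obs(); p=o["ee_pos"]; yaw=o["tcp_rot"][2]
s=camera("side"); u,v=proj(s,[.561,.031,.03])[0].astype(int); w=36
f=800/(2*w)
im=cv2.resize(s["img"][v-27:v+27,u-w:u+w,::-1],(800,600),interpolation=2)
def px(P): return (proj(s,P)-[u-w,v-27]+.5)*f-.5
dy=float(sys.argv[2]); dx=float(sys.argv[3])   # camera - tcp bias
zf=p[2]-.0051
P=T([(0,.01,zf),(0,-.01,zf),(0,0,zf-.004)],p[0]+dx,p[1]+dy,yaw)
for q in px(P): cv2.circle(im,tuple(map(int,q)),4,(0,0,255),1)
# lens outline as fitted in side camera
lx,ly=.562,.0329
q=px(T(cyl(.019,.011,.019),lx,ly,0)); cv2.polylines(im,[cv2.convexHull(np.float32(q)).astype(int)],True,(0,255,0),1)
q=px([[lx,ly,.021]])[0]; cv2.drawMarker(im,tuple(map(int,q)),(255,0,255),0,12,1)
# vertical line below pin down to glass top
Pp=P[2].copy(); Pp[2]=.021; q=px([Pp])[0]; cv2.drawMarker(im,tuple(map(int,q)),(0,0,255),1,12,1)
cv2.imwrite(sys.argv[1],im); print(px(P).round().tolist(), "px/mm x",(px([[.563,ly,.021]])-px([[.562,ly,.021]])).round(1),"y",(px([[.562,ly+.001,.021]])-px([[.562,ly,.021]])).round(1),"z",(px([[.562,ly,.022]])-px([[.562,ly,.021]])).round(1))
E
python3 d.py .5608 .029 .046 56; python3 hov.py pics/n2.png 0 0
```

```text
shift cm [-0.3   0.1  -0.11] turn [-0.01  0.1  -0.47]
pos [0.5617 0.0321 0.0449] rot [-1.7999e+02  1.0000e-01  5.5530e+01] F [ 0.73  0.86 -1.2 ] op 0.015 t 23.15 q [ 3.3  6.8 -6.3 77.  -0.1 37.8]
[[374.0, 247.0], [463.0, 281.0], [418.0, 280.0]] px/mm x [[ 5.2 -0.1]] y [[-0.2 -3.2]] z [[ 0. -4.]]
```

View pics/n2.png

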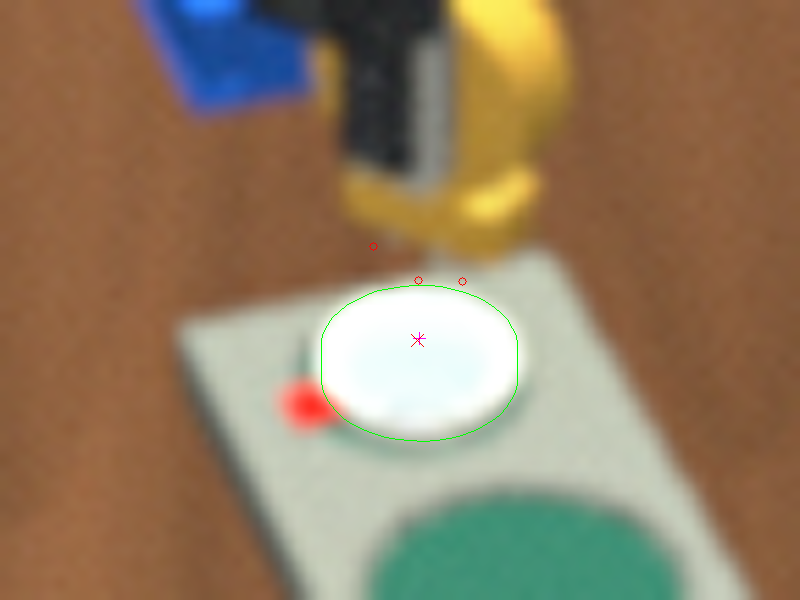

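The points show at roughly (395,240), (437,265) and (478,262), about 3 mm to the right of the TCP prediction (red circles). That matches my estimate that the measure sits about 3 mm off along its y in the hand. I'll shift to compensate and lower a bit more.

```bash
python3 d.py .5586 .0299 .037 56
```

```text
shift cm [-0.36 -0.13  0.82] turn [-0.01  0.09 -0.46]
pos [0.5617 0.0321 0.0452] rot [-1.7999e+02  9.0000e-02  5.5540e+01] F [-0.1   0.34 -1.87] op 0.0156 t 23.2 q [ 3.3  6.8 -6.3 77.  -0.1 37.8]
```

Emit:
play_rows(
  rows=[
    [0.92, [-0.3, -0.1, 0.3], [0, 0, -0.3]],
    [0.92, [-0.05, 0, 0.3], [0, 0, 0]],
    [0.92, [0, 0, 0.15], [0, 0, 0]],
    [0.92, [0, 0, 0], [0, 0, 0]],
  ],
)

```text
time: 23.6
ee_pos: [0.5588, 0.0291, 0.0375]
tcp_rot: [180.0, 0.1, 55.8]
wrist_force: [-0.1, -1.0, -1.2]
opening: 0.0152
```

```bash
python3 d.py .5586 .0299 .037 56; python3 hov.py pics/n3.png .0025 .0032
```

```text
shift cm [ 0.05 -0.06  0.05] turn [ 0.03  0.07 -0.18]
pos [0.5588 0.0291 0.0375] rot [1.7997e+02 7.0000e-02 5.5820e+01] F [-0.1  -0.99 -1.2 ] op 0.0152 t 23.6 q [ 3.   6.5 -7.4 76.1 -0.1 37.2]
[[376.0, 279.0], [464.0, 313.0], [420.0, 312.0]] px/mm x [[ 5.2 -0.1]] y [[-0.2 -3.2]] z [[ 0. -4.]]
```

View pics/n3.png

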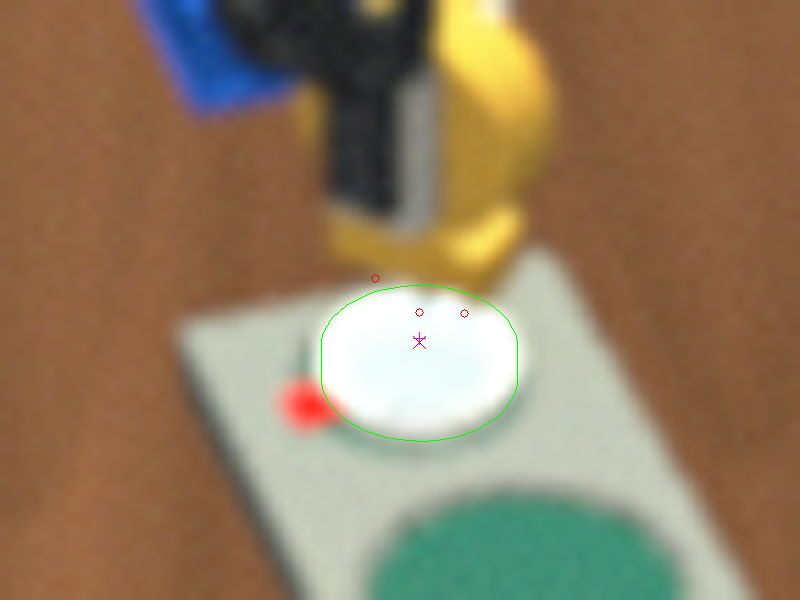

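The pin shows at about (424,302), within 1–2 mm of the predicted spot over the lens centre (420,340). Now I'll descend gently, watching the force; the baseline in z is about -1.3 N.

Emit:
play_rows(
  rows=[
    [0.92, [0, 0, 0.2], [0, 0, 0]],
    [0.92, [0, 0, 0.2], [0, 0, 0]],
    [0.92, [0, 0, 0.1], [0, 0, 0]],
    [0.92, [0, 0, 0], [0, 0, 0]],
  ],
)

```text
time: 24.05
ee_pos: [0.5591, 0.0291, 0.0325]
tcp_rot: [179.9, 0.0, 55.8]
wrist_force: [0.1, 0.0, -0.4]
opening: 0.0154
```

```bash
python3 hov.py pics/n4.png .0025 .0032; python3 d.py .5586 .0299 .0255 56
```

```text
[[377.0, 299.0], [466.0, 334.0], [421.0, 333.0]] px/mm x [[ 5.2 -0.1]] y [[-0.2 -3.2]] z [[ 0. -4.]]
shift cm [ 0.04 -0.09  0.71] turn [ 0.06  0.04 -0.19]
pos [0.5592 0.0291 0.0326] rot [1.7994e+02 4.0000e-02 5.5810e+01] F [-0.1  -0.34 -1.15] op 0.0154 t 24.1 q [ 3.   6.6 -7.9 75.5 -0.1 37.2]
```

View pics/n4.png

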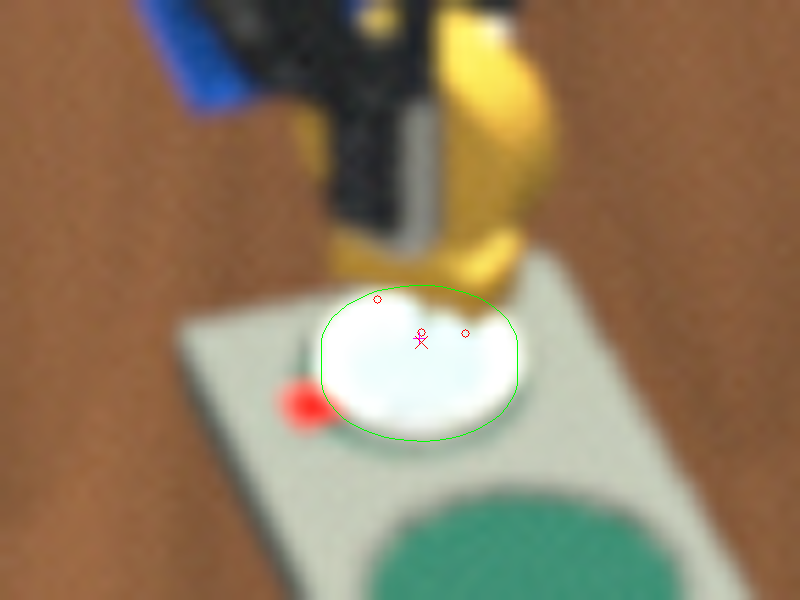

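Emit:
play_rows(
  rows=[
    [0.92, [-0.09, 0, 0.1], [-0.05, 0, 0]],
    [0.92, [0, 0, 0.1], [0, 0, 0]],
    [0.92, [0, 0, 0.1], [0, 0, 0]],
  ],
)

```text
time: 24.4
ee_pos: [0.5587, 0.0283, 0.0297]
tcp_rot: [179.9, 0.0, 55.8]
wrist_force: [-0.9, -0.1, -1.5]
opening: 0.0156
```

Emit:
play_rows(
  rows=[
    [0.92, [0, 0, 0.1], [0, 0, 0]],
    [0.92, [0, 0, 0.05], [0, 0, 0]],
  ],
)

```text
time: 24.6
ee_pos: [0.5588, 0.0283, 0.0281]
tcp_rot: [179.9, 0.0, 55.8]
wrist_force: [-1.1, 0.2, 0.2]
opening: 0.0154
```

Emit:
play_rows(
  rows=[
    [0.92, [0, 0, 0.1], [0, 0, 0]],
    [0.92, [0, 0, 0.05], [0, 0, 0]],
  ],
)

```text
time: 24.8
ee_pos: [0.5589, 0.0283, 0.0268]
tcp_rot: [179.8, 0.0, 55.8]
wrist_force: [-0.9, 0.3, 0.7]
opening: 0.0155
```

Pin contact began at about z = 0.029 m, as predicted. Continuing in half-millimetre steps.

Emit:
play_rows(
  rows=[
    [0.92, [0, 0, 0.06], [0, 0, 0]],
    [0.92, [0, 0, 0.06], [0, 0, 0]],
  ],
)

```text
time: 25.0
ee_pos: [0.5589, 0.0283, 0.0257]
tcp_rot: [179.8, 0.0, 55.8]
wrist_force: [-1.1, -0.2, 1.4]
opening: 0.0152
```

Emit:
play_rows(
  rows=[
    [0.92, [0, 0, 0.06], [0, 0, 0]],
    [0.92, [0, 0, 0.05], [0, 0, 0]],
  ],
)

```text
time: 25.2
ee_pos: [0.5589, 0.0283, 0.0248]
tcp_rot: [179.8, 0.0, 55.8]
wrist_force: [-0.7, -0.2, 3.5]
opening: 0.0157
```

Emit:
play_rows(
  rows=[
    [0.92, [0, 0, 0.05], [0, 0, 0]],
    [0.92, [0, 0, 0.05], [0, 0, 0]],
  ],
)

```text
time: 25.4
ee_pos: [0.5593, 0.0283, 0.0246]
tcp_rot: [179.8, -0.0, 55.8]
wrist_force: [-2.7, -0.6, 5.7]
opening: 0.0154
```

```bash
python3 hov.py pics/n5.png .0025 .0032; python3 d.py .5586 .0294 .0255 56
```

```text
[[378.0, 334.0], [467.0, 368.0], [422.0, 367.0]] px/mm x [[ 5.2 -0.1]] y [[-0.2 -3.2]] z [[ 0. -4.]]
shift cm [ 0.05 -0.12 -0.08] turn [ 0.23 -0.03 -0.18]
pos [0.5593 0.0283 0.0247] rot [ 1.7977e+02 -4.0000e-02  5.5820e+01] F [-2.06 -0.19  5.76] op 0.0155 t 25.45 q [ 3.   6.6 -8.7 74.4 -0.1 37.1]
```

View pics/n5.png

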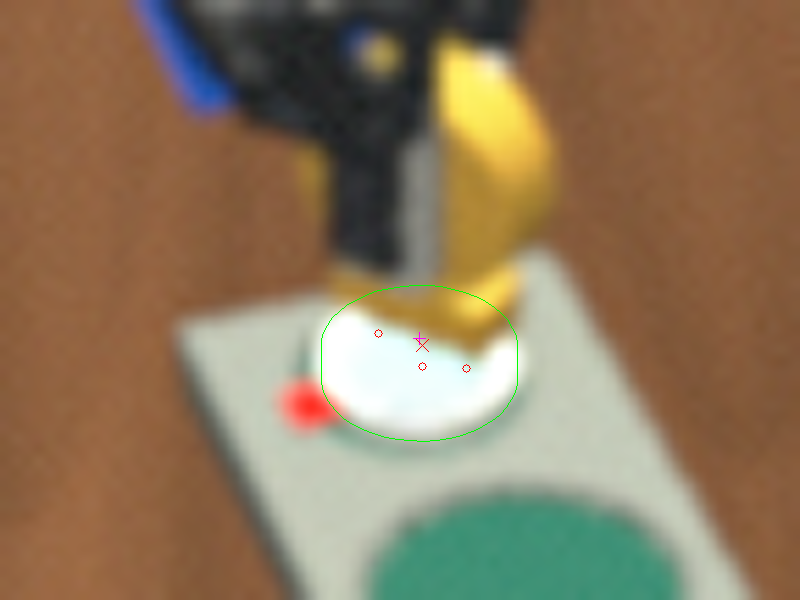

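The reading rose steeply below 0.025 m (about 7 N on the lens), so at least one foot bears. I'll check the balance through the moment.

```bash
python3 - <<'E'
from workcell import get_obs
import numpy as np
o=get_obs(); a=np.radians(o["tcp_rot"][2]); F=o["wrist_force"];M=o["torque"]
X=np.array([np.cos(a),np.sin(a),0]);Ym=np.array([-np.sin(a),np.cos(a),0])
print("F",F.round(2),"M",M.round(3),"F·jaw",F@X,"F·my",F@Ym,"M·jaw",M@X,"M·my",M@Ym,o["ee_pos"],o["tcp_rot"])
E
```

```text
F [-2.06 -0.19  5.76] M [0.011 0.498 0.013] F·jaw -1.316612279306019 F·my 1.5942006670799738 M·jaw 0.4180868328465839 M·my 0.2705338303863374 [0.55928669 0.0283043  0.02469553] [ 1.79773645e+02 -3.53109174e-02  5.58168509e+01]
```

Emit:
play_rows(
  rows=[
    [0.92, [0, 0, 0.08], [0, 0, 0]],
    [0.92, [0, 0, 0.08], [0, 0, 0]],
    [0.92, [0, 0, 0.08], [0, 0, 0]],
  ],
)

```text
time: 25.75
ee_pos: [0.5594, 0.0283, 0.0245]
tcp_rot: [179.7, -0.1, 55.8]
wrist_force: [-3.9, 0.4, 8.8]
opening: 0.0156
```

```bash
cat > ft.py <<'E'
from workcell import get_obs
import numpy as np
o=get_obs(); a=np.radians(o["tcp_rot"][2]); F=o["wrist_force"];M=o["torque"]
X=np.array([np.cos(a),np.sin(a),0]);Ym=np.array([-np.sin(a),np.cos(a),0])
print("F",F.round(2),"M",M.round(3),"F·jaw",F@X,"F·my",F@Ym,"M·jaw",M@X,"M·my",M@Ym,o["ee_pos"],o["tcp_rot"],o["time"])
E
python3 ft.py
```

```text
F [-3.88  0.44  8.84] M [0.021 0.99  0.028] F·jaw -1.8183914991592263 F·my 3.451661720265529 M·jaw 0.8302722574541145 M·my 0.5390268963653729 [0.55941808 0.02830618 0.02450814] [ 1.79711395e+02 -8.47506241e-02  5.58159818e+01] 25.75
```

```bash
cat > avg.py <<'E'
from workcell import get_obs,camera
import numpy as np
Fs=[];Ms=[];P=[];Rr=[]
for i in range(16):
    camera("side"); o=get_obs(); Fs.append(o["wrist_force"]);Ms.append(o["torque"]);P.append(o["ee_pos"]);Rr.append(o["tcp_rot"])
print("F",np.mean(Fs,0).round(2),"sd",np.std(Fs,0).round(2),"M",np.mean(Ms,0).round(4),"sd",np.std(Ms,0).round(4),"P",np.mean(P,0).round(5),"R",np.mean(Rr,0).round(3),o["time"],"effort",np.round(o["joint_efforts"],2))
E
python3 avg.py
```

```text
F [-3.99 -0.4   8.26] sd [0.52 0.34 0.39] M [-0.0417  0.9599  0.0078] sd [0.0382 0.0284 0.0354] P [0.55941 0.02832 0.02452] R [ 1.79711e+02 -8.40000e-02  5.58190e+01] 26.55 effort [ 1.000e-02 -4.930e+01  4.409e+01 -1.880e+00 -1.000e-02  1.000e-02]
```

The mean load is about 9.6 N but with 4 N sideways (coupling in the arm's compliance) and a slight tilt drift. I'll back off a little, level the tool, then press once with a small counter-shift.

Emit:
play_rows(
  rows=[
    [0.92, [0, 0, -0.15], [0.1, 0, 0]],
    [0.92, [0, 0, 0], [0, 0, 0]],
    [0.92, [0, 0, 0], [0, 0, 0]],
  ],
)

```text
time: 26.85
ee_pos: [0.5597, 0.0283, 0.0262]
tcp_rot: [179.8, -0.1, 55.8]
wrist_force: [-0.8, -0.2, 1.0]
opening: 0.0152
```

```bash
python3 avg.py; python3 d.py .5589 .0284 .0255 56
```

```text
F [-0.2  -0.05  0.89] sd [0.6  0.27 0.51] M [ 0.0051 -0.036  -0.0089] sd [0.0255 0.0361 0.0237] P [0.55964 0.02834 0.02629] R [ 1.79786e+02 -1.07000e-01  5.58200e+01] 27.65 effort [ 1.000e-02 -5.306e+01  4.569e+01  6.000e-02  1.000e-02  0.000e+00]
shift cm [-0.04 -0.07  0.09] turn [ 0.22 -0.11 -0.18]
pos [0.5596 0.0283 0.0264] rot [ 1.7978e+02 -1.1000e-01  5.5820e+01] F [-0.43 -0.36  2.14] op 0.0156 t 27.65 q [ 2.9  6.6 -8.6 74.6 -0.  37.1]
```

Emit:
play_rows(
  rows=[
    [0.92, [-0.04, -0.07, 0], [0.25, -0.1, 0]],
    [0.92, [0, 0, 0], [0, 0, 0]],
    [0.92, [0, 0, 0.08], [0, 0, 0]],
    [0.92, [0, 0, 0], [0, 0, 0]],
  ],
)

```text
time: 28.05
ee_pos: [0.5587, 0.0284, 0.0255]
tcp_rot: [-179.9, 0.0, 55.8]
wrist_force: [-0.4, -0.3, 0.6]
opening: 0.0153
```

```bash
python3 d.py .5589 .0284 .0255 56; python3 ft.py
```

```text
shift cm [ 0.01  0.02 -0.  ] turn [-0.07  0.01 -0.18]
pos [0.5587 0.0284 0.0255] rot [-1.7993e+02  1.0000e-02  5.5820e+01] F [-0.45 -0.31  0.58] op 0.0153 t 28.05 q [ 2.9  6.8 -8.4 74.8  0.  37.1]
F [-0.45 -0.31  0.58] M [-0.025  0.011  0.012] F·jaw -0.5093601787723625 F·my 0.19407630716638968 M·jaw -0.004940139378194985 M·my 0.02667803942696033 [0.55870147 0.02839838 0.02547894] [-1.79934996e+02  6.41518544e-03  5.58213569e+01] 28.05
```

Emit:
play_rows(
  rows=[
    [0.92, [-0.02, -0.03, 0.14], [0, 0, 0]],
  ],
)

```text
time: 28.15
ee_pos: [0.5588, 0.0284, 0.0246]
tcp_rot: [-180.0, -0.0, 55.8]
wrist_force: [-0.8, -0.4, 10.5]
opening: 0.0154
```

```bash
python3 avg.py
```

```text
F [-0.25 -0.11  5.26] sd [0.62 0.6  0.35] M [-0.0286  0.0679  0.0044] sd [0.0449 0.0393 0.0175] P [0.55875 0.02839 0.02471] R [-1.79992e+02 -3.30000e-02  5.58170e+01] 28.95 effort [ 1.000e-01 -5.080e+01  4.365e+01 -1.100e-01  4.000e-02 -0.000e+00]
```

Now the side force is close to zero, with about 6.6 N on the lens. I'll check the foot balance more carefully using averaged joint efforts and small tilts about the jaw axis.

```bash
cat > avg.py <<'E'
from workcell import get_obs,camera
import numpy as np
K=["wrist_force","torque","ee_pos","tcp_rot","joint_efforts","q"]; D={k:[] for k in K}
for i in range(10):
    camera("side"); o=get_obs()
    for k in K: D[k].append(o[k])
for k in K: print(k,np.mean(D[k],0).round(5 if k=="ee_pos" else 3),"sd",np.std(D[k],0).round(5 if k=="ee_pos" else 3))
print(o["time"])
E
python3 avg.py
```

```text
wrist_force [-0.239 -0.525  5.038] sd [0.52  0.42  0.594]
torque [-0.029  0.062 -0.025] sd [0.027 0.033 0.029]
ee_pos [0.55876 0.02838 0.02473] sd [1.e-05 1.e-05 1.e-05]
tcp_rot [-1.79994e+02 -3.40000e-02  5.58180e+01] sd [0.002 0.001 0.001]
joint_efforts [ 9.9000e-02 -5.0804e+01  4.3653e+01 -1.1400e-01  4.4000e-02 -1.0000e-03] sd [0.001 0.    0.    0.    0.    0.   ]
q [ 2.8910e+00  6.7660e+00 -8.5750e+00  7.4644e+01  3.1000e-02  3.7074e+01] sd [0.001 0.001 0.001 0.001 0.001 0.001]
29.45
```

Emit:
play_rows(
  rows=[
    [0.92, [-0.02, -0.03, 0.1], [0.3, 0, 0]],
    [0.92, [-0.01, -0.02, 0.07], [0.1, 0, 0]],
  ],
)

```text
time: 29.65
ee_pos: [0.5589, 0.0284, 0.0246]
tcp_rot: [-179.7, -0.1, 55.8]
wrist_force: [-2.6, -0.0, 6.5]
opening: 0.0153
```

```bash
python3 avg.py
```

```text
wrist_force [-1.525 -0.539  6.66 ] sd [0.581 0.505 0.374]
torque [-0.082  0.346  0.001] sd [0.031 0.025 0.025]
ee_pos [0.55886 0.02838 0.02462] sd [1.e-05 1.e-05 1.e-05]
tcp_rot [-1.79709e+02 -1.04000e-01  5.58170e+01] sd [0.003 0.001 0.001]
joint_efforts [ 2.0000e-01 -5.0264e+01  4.3488e+01 -6.2300e-01  1.0900e-01 -3.0000e-03] sd [0.024 0.024 0.009 0.007 0.01  0.002]
q [ 2.765  6.977 -8.356 74.837  0.258 36.948] sd [0.001 0.002 0.003 0.003 0.003 0.001]
30.15
```

Emit:
play_rows(
  rows=[
    [0.92, [-0.05, -0.064, 0.15], [-0.1, 0, 0]],
  ],
)

```text
time: 30.25
ee_pos: [0.5588, 0.0283, 0.0244]
tcp_rot: [-179.9, -0.2, 55.8]
wrist_force: [-0.4, -0.3, 13.1]
opening: 0.0157
```

```bash
python3 avg.py
```

```text
wrist_force [-0.967 -0.519  9.628] sd [0.387 0.36  0.441]
torque [-0.035  0.224  0.003] sd [0.042 0.025 0.032]
ee_pos [0.55879 0.02836 0.02446] sd [1.e-05 1.e-05 2.e-05]
tcp_rot [-179.915   -0.181   55.815] sd [0.004 0.002 0.001]
joint_efforts [ 7.4000e-02 -4.8399e+01  4.1795e+01 -4.6100e-01  3.3000e-02 -2.0000e-03] sd [0.034 0.132 0.037 0.012 0.007 0.003]
q [ 2.798  6.75  -8.623 74.585  0.196 36.982] sd [0.001 0.004 0.006 0.006 0.001 0.002]
30.75
```

Emit:
play_rows(
  rows=[
    [0.92, [-0.065, -0.08, 0.16], [0.5, 0, 0]],
  ],
)

```text
time: 30.85
ee_pos: [0.5588, 0.0284, 0.0244]
tcp_rot: [-179.5, -0.3, 55.8]
wrist_force: [0.4, 0.1, 10.5]
opening: 0.0153
```

```bash
python3 avg.py
```

```text
wrist_force [-0.418  0.352 10.586] sd [0.653 0.487 0.598]
torque [0.02  0.152 0.004] sd [0.038 0.032 0.039]
ee_pos [0.55879 0.02834 0.02443] sd [1.e-05 1.e-05 2.e-05]
tcp_rot [-179.536   -0.282   55.816] sd [0.008 0.003 0.002]
joint_efforts [ 4.0000e-02 -4.8061e+01  4.1095e+01 -2.4900e-01 -3.0000e-03 -4.0000e-03] sd [0.166 0.087 0.044 0.045 0.032 0.017]
q [ 2.628  7.007 -8.345 74.85   0.504 36.809] sd [0.005 0.006 0.006 0.005 0.007 0.005]
31.35
```

```bash
python3 avg.py
```

```text
wrist_force [-0.293 -0.16  10.458] sd [0.658 0.47  0.461]
torque [-0.004  0.132 -0.008] sd [0.03  0.019 0.035]
ee_pos [0.55879 0.02835 0.02443] sd [1.e-05 1.e-05 2.e-05]
tcp_rot [-179.542   -0.28    55.818] sd [0.001 0.001 0.002]
joint_efforts [ 5.3000e-02 -4.8105e+01  4.1101e+01 -2.2200e-01  1.9000e-02 -3.0000e-03] sd [0.002 0.001 0.    0.    0.    0.   ]
q [ 2.632  7.003 -8.35  74.846  0.499 36.812] sd [0.001 0.001 0.001 0.001 0.001 0.001]
31.85
```

The balance barely changes with tilt. I'll do a decisive test with a larger tilt about the jaw axis, to see where the load moves over to the other foot.

Emit:
play_rows(
  rows=[
    [0.92, [-0.065, -0.08, 0.16], [1.2, 0, 0]],
    [0.92, [-0.065, -0.08, 0.16], [0.3, 0, 0]],
    [0.92, [-0.065, -0.08, 0.16], [0, 0, 0]],
  ],
)

```text
time: 32.15
ee_pos: [0.5586, 0.0284, 0.0244]
tcp_rot: [-178.4, -0.6, 55.8]
wrist_force: [-1.3, -0.1, 11.3]
opening: 0.0154
```

```bash
python3 avg.py|tail -8; python3 avg.py
```

```text
wrist_force [-0.615 -0.012 10.612] sd [0.409 0.518 0.641]
torque [-0.011  0.107  0.013] sd [0.055 0.038 0.03 ]
ee_pos [0.55856 0.0284  0.02446] sd [1.e-05 1.e-05 1.e-05]
tcp_rot [-178.401   -0.578   55.836] sd [0.002 0.004 0.002]
joint_efforts [ 1.3000e-02 -4.8616e+01  4.0917e+01 -1.3000e-01  4.5000e-02  4.0000e-03] sd [0.039 0.089 0.032 0.017 0.018 0.002]
q [ 2.139  7.757 -7.529 75.661  1.412 36.283] sd [0.003 0.001 0.001 0.001 0.003 0.002]
32.65
wrist_force [-0.493 -0.063 10.89 ] sd [0.536 0.463 0.439]
torque [-0.025  0.131  0.019] sd [0.053 0.031 0.025]
ee_pos [0.55855 0.0284  0.02445] sd [1.e-05 1.e-05 1.e-05]
tcp_rot [-178.401   -0.575   55.837] sd [0.001 0.001 0.002]
joint_efforts [ 5.4000e-02 -4.8643e+01  4.0915e+01 -1.3400e-01  5.5000e-02  5.0000e-03] sd [0.046 0.019 0.024 0.013 0.013 0.   ]
q [ 2.14   7.757 -7.53  75.661  1.41  36.283] sd [0.001 0.001 0.001 0.001 0.001 0.001]
33.15
```

The TCP height stayed at 0.02445 m through about 1.7° of tool tilt, and the load centre stayed between the feet. So the measure settles in the pads with both feet bearing, and the pin has gone in about 4.5 mm. I'll press slightly firmer for margin and hold.

Emit:
play_rows(
  rows=[
    [0.92, [-0.085, -0.105, 0.21], [0, 0, 0]],
  ],
)

```text
time: 33.25
ee_pos: [0.5585, 0.0284, 0.0243]
tcp_rot: [-178.6, -0.7, 55.8]
wrist_force: [-1.1, -0.6, 15.0]
opening: 0.0153
```

```bash
python3 avg.py; python3 hov.py pics/n6.png .0025 .0032;python3 side.py side 310 180 60 pics/n7.png
```

```text
wrist_force [-0.237 -0.117 12.82 ] sd [0.334 0.43  0.34 ]
torque [-0.005  0.081 -0.004] sd [0.04  0.033 0.026]
ee_pos [0.55852 0.0284  0.02437] sd [1.e-05 1.e-05 2.e-05]
tcp_rot [-178.573   -0.707   55.837] sd [0.004 0.003 0.001]
joint_efforts [ 7.1000e-02 -4.7296e+01  3.9797e+01 -5.9000e-02  5.4000e-02  6.0000e-03] sd [0.022 0.1   0.021 0.023 0.009 0.   ]
q [ 2.138  7.527 -7.792 75.413  1.414 36.283] sd [0.001 0.005 0.006 0.005 0.001 0.001]
33.75
[[375.0, 335.0], [463.0, 369.0], [419.0, 368.0]] px/mm x [[ 5.2 -0.1]] y [[-0.2 -3.2]] z [[ 0. -4.]]
```

View pics/n6.png

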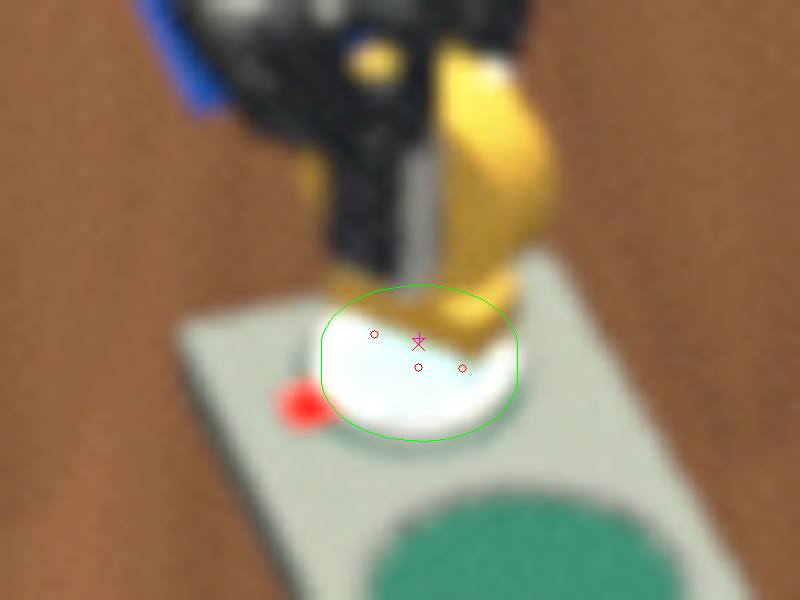

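View pics/n7.png

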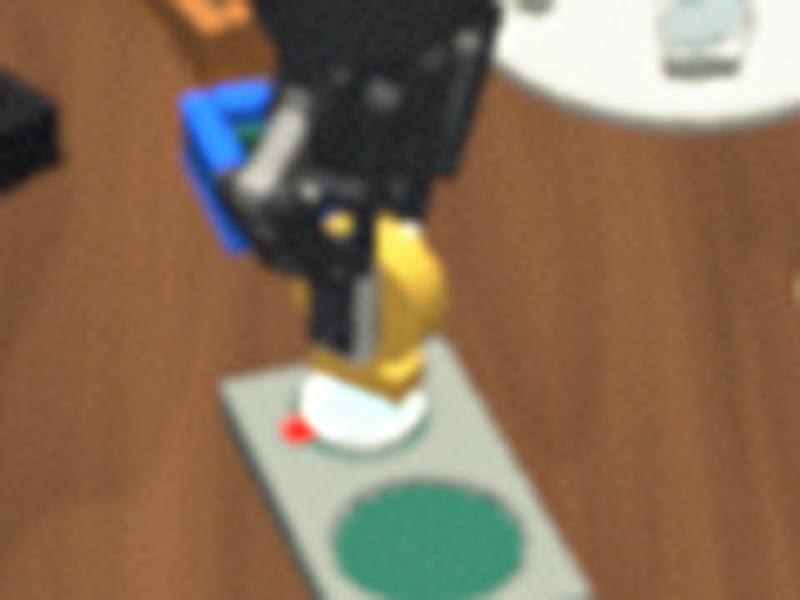

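```bash
python3 - <<'E'
import pickle
from fit import *
s=pickle.load(open("c0.pkl","rb"))["side"]
u,v=proj(s,[.561,.031,.03])[0].astype(int); f=800/72
img=cv2.imread("pics/n6.png")
for (cx,cy,col) in((.562,.0329,(255,0,0)),):
    q=(proj(s,T(box(.015,.034,.0284,.0424),cx,cy,55.8))-[u-36,v-27]+.5)*f-.5
    print(q.round().tolist()); cv2.polylines(img,[cv2.convexHull(np.float32(q)).astype(int)],True,col,1)
    q=(proj(s,T(dial(.0644),cx,cy,55.8))-[u-36,v-27]+.5)*f-.5
    cv2.polylines(img,[cv2.convexHull(np.float32(q)).astype(int)],True,col,1)
cv2.imwrite("pics/n8.png",img)
E
```

```text
[[475.0, 359.0], [475.0, 301.0], [324.0, 300.0], [323.0, 242.0], [515.0, 317.0], [516.0, 259.0], [366.0, 259.0], [365.0, 202.0]]
```

View pics/n8.png

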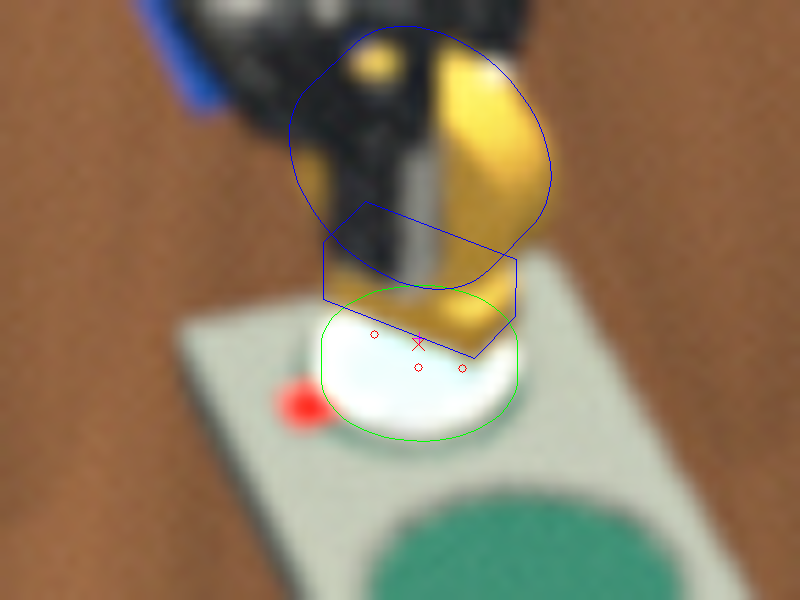

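The model outline drawn centred on the lens, at seated height and level, matches the neck and case in the picture within about 5 px (1 mm). The measure is steady with about 14 N on the lens. Handing in.

```bash
python3 d.py .5585 .0284 .0244 56; python3 -c "
from workcell import job_done
print(job_done())"
```

```text
shift cm [-0. -0. -0.] turn [-1.43 -0.71 -0.15]
pos [0.5585 0.0284 0.0244] rot [-178.57   -0.7    55.84] F [-0.26  0.02 12.01] op 0.0159 t 33.85 q [ 2.1  7.5 -7.8 75.4  1.4 36.3]
the job is handed in; nothing more can be done
None
```

I laid the trial lens curved face up in the small recess and let go of it once it rested on the floor. I then lifted the lens measure out of the walnut stand and pressed it onto the middle of the glass. The job was handed in at about 34 s, still gripping and pressing.

**Last checks:**
- **Load:** about 14 N on the lens, with side force near zero and the arm steady.
- **Pin:** in about 4.5 mm, worked out from the height at which it first touched.
- **Position:** the measure's outline, drawn centred on the lens, level and seated, matched the side picture to about 1 mm. The lens is about 2–3 mm off the recess centre.
- **Bystanders:** I never moved near the occluder or rack. I planned to stay clear of the turntable, but did not measure any of the three again at the end.

**What disagreed or is less certain:**
- **Fingertips:** they were about 23.5 mm behind the TCP at a 51 mm opening, where the description puts them 11 mm ahead. I found this by touching the table and used that value from then on.
- **Camera and arm positions:** they differed by about 3 mm, and I allowed for this.
- **Feet:** I could not measure the force on each foot. That both bear is inferred from the load staying between them and the height not changing through a tilt test. The left foot is probably loaded more than the right.
- **Tilt:** the gripper ended about 1.6° off level from that test. The measure itself looked level in the picture.

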